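Set up a spirit-lamp heating stand

ROBOT

A 6-joint arm with a two-finger parallel gripper is mounted at the origin on a cart in front of the work surface, level with it; the furniture and walls round the work are solid. World frame = base frame: x ahead of the robot, y to its left, z up, the work surface at z = 0. Lengths are in m, angles in degrees, forces in N, time in s.
With the tool pointing down it reaches from about 0.375 to 0.9 m from the base axis. Payload 3.1 kg.
Tool frame: the origin (TCP) lies between the finger pads; the fingertips stand 11 mm ahead of it and the grasp point (between the pads) lies 8 mm behind it; x points along the fingers, y is the direction in which the jaws open and shut, and the axes are right-handed (so a half turn about x gives the same grasp; the last joint's range is limited). The gripper opens to 87 mm and grips with 3 to 60 N. Pads are 19 mm wide; open, the fingers measure 117 mm over their backs; the gripper's body (75 mm by 190 mm) begins 51 mm behind the grasp point.
Start: joints at [56.58, 30.224, 82.088, -0, 67.689, -10.227], TCP at [0.246, 0.574, 0.234] pointing down, gripper open.
Joint ranges: [-176.69, 176.69], [-43.24, 126.21], [12.49, 139.97], [-82, 262], [0, 151.66], [-163.58, 163.58]. Speed limits (degrees/s): [159.86, 159.86, 180, 180, 180, 180].

INTERFACE

Orientations are given as a 3x3 rotation matrix whose columns are the frame's x, y, z axes.
In Python, from rig import bot gives the robot as it stands.
- The arm moves only by the shell command python3 -m inch 'ROWS' [OPENING]. ROWS is a JSON object of lists of equal length, an entry for each row: "dp": the shift along the tool's x, y, z in mm, a list of three; "yaw": the turn about the tool's x in degrees. In form: {"dp": [[tx, ty, tz], ...], "yaw": [yaw, ...]}. A call has 1 to 20 rows; each row shifts and turns the commanded pose from where the row before left it, along the tool's axes as they then stand; what a row does not reach is not made up. A row lasts 1/12 s, in which the tool goes at most 41.7 mm and 7.16 degrees, less where a joint would pass 70% of its speed; a pose out of reach is approached as far as the arm can. A call is refused whole if a number of a shift passes 41.7 or a number of a turn 7.16, either way. A call with a gripper value outside its range is refused whole. OPENING is the finger opening in mm, from 0 to 87, set as the call begins (- or left out, the last holds). The fingers move at their own pace and stop on an object; the grip force is fixed at half the most. Time passes only in rows, so rows that do not move let the fingers close. It gives the time, the measured TCP pose, the force and the opening at its end, in the units of the state.
- bot.read_state(): the state, without advancing time (a new reading comes with each control period).
- bot.capture(name): name is "scene" or "top"; returns a dict with "color" (400x640x3 uint8, red, green, blue), "intrinsics" (3x3 intrinsics, pixels), "pose" (4x4, takes a point from camera to world coordinates). Camera axes: x right, y down, z forward; pixel columns grow to the right and rows downward; lengths in m; the calibration is good to about 2 mm. A picture is of the moment at which its call begins. There is no depth.
- bot.hand_in(): hands the job in, once; it reports no verdict.
The state is a dict: "time_s": time; "joint_positions": joint angles; "qvel": joint speeds; "tau": joint torques, N m; "position": TCP position; "tcp_rot": TCP orientation; "force": force on the tool from outside, world axes, zero at the start; "moment": the same for the moment, N m; "opening": opening from 0.0 (shut) to 1.0 (fully open).
Only numpy, scipy, OpenCV 4.12 (cv2) and the standard library are available. Lean on these libraries where they do the work, as an engineer would, in place of code of your own. Each camera call takes 0.05 s, during which the arm holds its last target.

TASK

Set up for heating: take the dropper bottle off the heat mat and stand it midway between the two sample jars behind the mat, beside the incubator, in line with them. Stand the spirit lamp in the middle of the mat, the tripod centred over the lamp with its feet on the mat, the ceramic plate flat on the tripod with its boss inside the ring, and the small beaker upright in the middle of the plate. Leave the two jars and the big beaker where they are, and do not tip any of the glassware over.

Things in the scene. Friction and masses are not known exactly. Their poses are not given: they have to be found in the camera images.
- mat: Square grey heat-resistant bench mat lying flat on the table, 180 x 180 x 6 mm, fixed. Origin: centre of its underside; z up; x and y along its edges. Its top is 6 mm above the table.
- lamp: Glass spirit lamp with a narrow cap, 103 mm high, about 0.17 kg, loose. Round glass body 73 mm across, up to 62 mm high; collar 30 mm across at 58 to 71 mm; cap 18 mm across at 71 to 103 mm, fixed to the lamp and firm enough to lift it by. Origin: on its axis, at its underside; z up.
- tripod: Steel tripod 140 mm high, about 0.22 kg, loose: band ring on top (60 mm outside, 46 mm inside, 14 mm tall) on three legs splayed to feet 65 mm from the axis. Grip the ring across its outside, fingertips at most 13 mm below its top (lower they can meet the legs). Centred over the lamp, the legs clear it by about 10 mm. Origin: on its axis, level with the feet; z up.
- plate: Round pale ceramic plate in a steel rim, 68 mm across, 13 mm high, about 0.08 kg, loose. The disc spans heights 5 to 13 mm; below it is a tapered boss, 34 mm across narrowing to 26 mm, 5 mm deep, which enters the tripod's ring loosely. Grip it across the rim. Origin: on its axis, at the foot of the boss (135 mm above the tripod's origin when seated); z up.
- beaker: The small clear glass beaker, 70 mm high, about 0.09 kg, loose. Body 52 mm and rim 56 mm across, with a pouring spout at the rim on its -y side. Origin: at its underside, 3 mm from the body's axis (which is at y = +3 mm); z up. Grip it across the body along its x axis.
- dropper: Amber dropper bottle with a rubber teat, 99 mm high, about 0.06 kg, loose, standing on the mat at the start. Round body 36 mm across up to about 50 mm, then shoulder, cap 24 mm across to 70 mm, teat 16 mm across above. Origin: on its axis, at its underside; z up.
- jar_short: The shorter of two screw-capped glass sample jars, 58 mm across, 92 mm high, loose, standing on the table. Origin: on its axis, centre of its underside; z up; its y axis points to the taller jar.
- jar_tall: The taller screw-capped glass sample jar, 62 mm across, 105 mm high, loose. It stands 160 mm (centre to centre) from the shorter jar. Origin: on its axis, centre of its underside; z up.
- big_beaker: The bigger glass beaker (250 ml), 74 mm across, 95 mm high, loose, standing to the right of the mat; a bystander, not needed. Origin: centre of its underside; z up.
Things that resemble listed ones, but are neither listed nor needed, are in the scene too. What is shaped like the beaker but green is not meant.

How it is judged (in metres and radians):
At the end, for the whole second after the job is handed in: Upright and at rest: lamp on the mat within 18 mm of its centre; tripod on the mat within 12 mm of the lamp axis; plate flat on the ring within 9 mm of its axis; small beaker on the plate within 13 mm; dropper bottle on the table between the jars within 18 mm of midway, 20 mm of their line (horizontal distance between lamp and mat below 0.018 m and z of lamp in the frame of mat between 0.002 and 0.012 m and angle between each of lamp, tripod, plate, beaker, dropper's own z axis and vertical below 0.06 rad and horizontal distance between tripod and lamp below 0.012 m and z of tripod in the frame of mat between 0.002 and 0.012 m and horizontal distance between plate and tripod below 0.009 m and z of plate in the frame of tripod between 0.131 and 0.138 m and horizontal distance between beaker and plate below 0.013 m and z of beaker in the frame of plate between 0.01 and 0.017 m and x of dropper in the frame of jar_short between -0.02 and 0.02 m and y of dropper in the frame of jar_short between 0.062 and 0.098 m and height (world z) of dropper below 0.006 m and linear speed of each of lamp, tripod, plate, beaker, dropper below 0.02 m/s and angular speed of each of lamp, tripod, plate, beaker, dropper below 0.2 rad/s); the robot touches nothing.
It fails at once if the shorter jar is pushed more than 20 mm or tipped (distance of jar_short from where it was at the start of the episode above 0.02 m or angle between jar_short's own z axis and vertical above 0.3 rad).
It fails at once if the taller jar is pushed more than 20 mm or tipped (distance of jar_tall from where it was at the start of the episode above 0.02 m or angle between jar_tall's own z axis and vertical above 0.3 rad).
It fails at once if the big beaker is pushed more than 20 mm or tipped (distance of big_beaker from where it was at the start of the episode above 0.02 m or angle between big_beaker's own z axis and vertical above 0.3 rad).
It fails at once if the lamp, the dropper bottle or the small beaker is tipped over (angle between any of lamp, dropper, beaker's own z axis and vertical above 0.7 rad).
It also fails if it takes over 120 s, if anything falls off the work surface, if the arm or the gripper's body presses on something with over 40 N, if the wrist force passes 120 N, or if a joint passes its speed limit or range.

## Working session

There is one attempt and no reset: what is moved stays moved. The work goes in short steps, Python scripts to look and compute and a shell command to move; the robot and the scene stay as the last step left them, time stands still between calls to the robot, and variables do not carry over. Pictures are saved under pics/ and viewed, and the job is handed in when it is done.

```bash
ls; mkdir -p pics; python3 - <<'E'
from rig import bot
import cv2, numpy as np
s=bot.read_state()
for k,v in s.items(): print(k,np.round(v,3).tolist())
for n in("scene","top"):
    c=bot.capture(n); cv2.imwrite(f"pics/{n}0.png",cv2.cvtColor(c["color"],cv2.COLOR_RGB2BGR))
    print(n,c["intrinsics"],np.round(c["pose"],4))
E
```

```text
pics
time_s 0.0
joint_positions [56.579, 30.277, 82.159, -0.001, 67.689, -10.226]
qvel [0.024, 0.013, -0.006, 0.011, -0.007, 0.05]
tau [-0.0, -44.005, -17.659, 0.063, 0.058, -0.0]
position [0.246, 0.574, 0.233]
tcp_rot [[-0.001, 0.394, 0.919], [-0.002, 0.919, -0.394], [-1.0, -0.002, -0.0]]
force [-0.624, -1.144, 0.115]
moment [-0.009, -0.012, -0.04]
opening 0.999
scene [[512.72106423   0.         320.07288548]
 [  0.         512.72106423 199.48246365]
 [  0.           0.           1.        ]] [[-0.9704  0.1343 -0.2008  0.8392]
 [ 0.2404  0.6169 -0.7494  1.1995]
 [ 0.0232 -0.7755 -0.6309  0.9416]
 [ 0.      0.      0.      1.    ]]
top [[419.52193806   0.         321.30510865]
 [  0.         419.52193806 196.04944135]
 [  0.           0.           1.        ]] [[-0.0075 -0.9873  0.1586  0.369 ]
 [-0.9999  0.006  -0.0097  0.138 ]
 [ 0.0086 -0.1587 -0.9873  1.1362]
 [ 0.      0.      0.      1.    ]]
```

View pics/scene0.png

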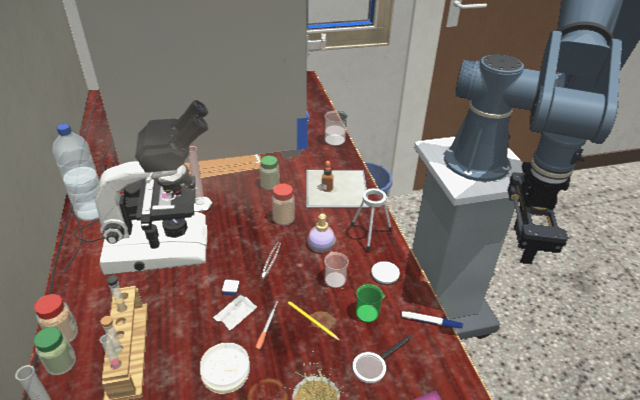

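View pics/top0.png

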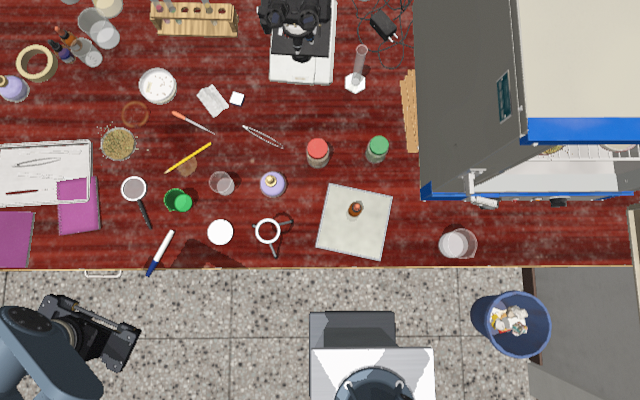

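```bash
cat > h.py <<'E'
import numpy as np, cv2
from rig import bot
def ray(c,u,v):
    d=np.linalg.inv(c["intrinsics"])@[u,v,1]; return c["pose"][:3,3], c["pose"][:3,:3]@d
def at(c,u,v,z):
    o,d=ray(c,u,v); return (o+d*(z-o[2])/d[2])[:2]
def proj(c,p):
    q=c["pose"][:3,:3].T@(np.asarray(p)-c["pose"][:3,3]); k=c["intrinsics"]@q; return k[:2]/k[2]
def crop(c,name,u0,v0,u1,v1,s):
    im=cv2.cvtColor(c["color"],cv2.COLOR_RGB2BGR)[v0:v1,u0:u1]
    cv2.imwrite("pics/"+name,cv2.resize(im,None,fx=s,fy=s,interpolation=cv2.INTER_CUBIC))
def circ(im,c,x,y,z,r,col=(0,255,0),off=(0,0),s=1):
    t=np.linspace(0,2*np.pi,49)
    P=np.array([proj(c,(x+r*np.cos(a),y+r*np.sin(a),z)) for a in t])
    cv2.polylines(im,[np.round((P-off+.5)*s-.5).astype(int)],True,col,1)
E
python3 - <<'E'
from h import *
t=bot.capture("top"); s=bot.capture("scene")
crop(t,"t1.png",195,125,405,275,3.8)
crop(s,"s1.png",230,140,430,290,4)
E
```

```text
(no output)
```

View pics/t1.png

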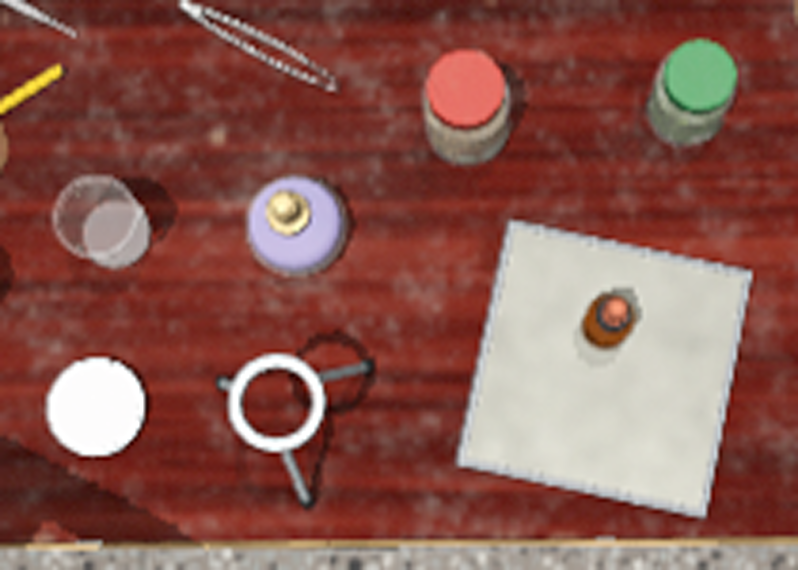

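View pics/s1.png

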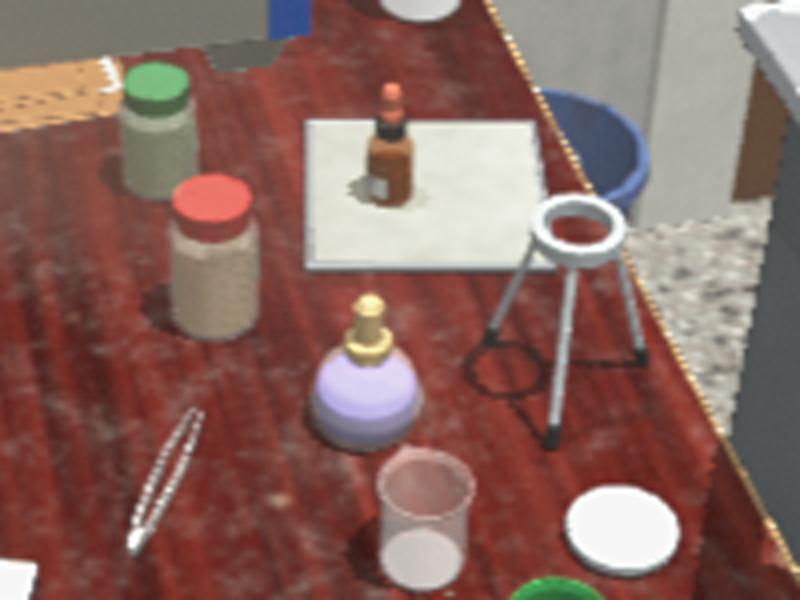

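```bash
python3 - <<'E'
from h import *
t=bot.capture("top"); s=bot.capture("scene")
T={"red":(466,88,.105),"green":(700,75,.092),"lamp":(289,207,.101),"lampbody":(297,225,.03),"drop":(615,305,.095),"ring":(277,402,.14),"plate":(96,407,.013),"bk_rim":(98,218,.07),"bk_base":(117,234,0.002)}
S={"red":(212,194,.105),"green":(157,80,.092),"lamp":(370,300,.101),"drop":(392,90,.095),"ring":(579,224,.14),"plate":(623,526,.013),"bk_rim":(426,487,.07),"bk_base":(421,560,.002)}
for k in T:
    u,v,z=T[k]; pt=(195+(u+.5)/3.8-.5,125+(v+.5)/3.8-.5)
    a=at(t,*pt,z); print(k,"top",np.round(a,4),end=" ")
    if k in S:
        u,v,z=S[k]; ps=(230+(u+.5)/4-.5,140+(v+.5)/4-.5)
        b=at(s,*ps,z)
        o1,d1=ray(t,*pt);o2,d2=ray(s,*ps)
        A=np.stack([d1,-d2],1);x=np.linalg.lstsq(A,o2-o1,rcond=None)[0]
        print("scene",np.round(b,4),"tri",np.round((o1+d1*x[0]+o2+d2*x[1])/2,4))
    else: print()
C=[at(t,195+(u+.5)/3.8-.5,125+(v+.5)/3.8-.5,.006) for u,v in[(511,220),(752,270),(706,518),(457,465)]]
C=np.array(C);print(np.round(C,4),C.mean(0),[np.linalg.norm(C[i]-C[i-1]) for i in range(4)])
e=C[1]-C[0];print(np.degrees(np.arctan2(e[1],e[0])))
E
```

```text
red top [0.6587 0.1372] scene [0.6585 0.1384] tri [0.6586 0.1373 0.1043]
green top [ 0.6707 -0.0215] scene [ 0.6696 -0.0184] tri [ 0.6701 -0.0213  0.0905]
lamp top [0.5792 0.2547] scene [0.5811 0.2606] tri [0.5799 0.2553 0.0964]
lampbody top [0.5807 0.2569] 
drop top [0.5133 0.0397] scene [0.5076 0.0333] tri [0.5111 0.0409 0.1011]
ring top [0.4473 0.2563] scene [0.4471 0.2615] tri [0.4465 0.2572 0.1367]
plate top [0.4546 0.3984] scene [0.4538 0.4018] tri [0.4538 0.3994 0.0107]
bk_rim top [0.5787 0.3878] scene [0.5803 0.3958] tri [0.5792 0.3896 0.0636]
bk_base top [0.5802 0.3897] scene [0.5793 0.3918] tri [0.5797 0.3903 0.0007]
[[ 0.588   0.1052]
 [ 0.5504 -0.0678]
 [ 0.3744 -0.0294]
 [ 0.4126  0.1451]] [0.4813722 0.0382584] [np.float64(0.17991170693740186), np.float64(0.1770358841938811), np.float64(0.18014163963503693), np.float64(0.17860063414083524)]
-102.26790280072052
```

```bash
cat > ov.py <<'E'
from h import *
def ov(c,items,name,u0,v0,u1,v1,s):
    im=cv2.cvtColor(c["color"],cv2.COLOR_RGB2BGR)[v0:v1,u0:u1]
    im=cv2.resize(im,None,fx=s,fy=s,interpolation=cv2.INTER_CUBIC)
    for x,y,z,r,col in items: circ(im,c,x,y,z,r,col,(u0,v0),s)
    cv2.imwrite("pics/"+name,im)
E
python3 - <<'E'
from ov import *
t=bot.capture("top"); s=bot.capture("scene")
G=(0,255,0);B=(255,0,0);Y=(0,255,255)
I=[(.6587,.1375,.105,.031*.85,G),(.6587,.1375,0,.031,Y),(.6705,-.021,.092,.029*.85,G),(.6705,-.021,0,.029,Y),
(.580,.2555,.103,.009,G),(.580,.2555,.03,.0365,B),(.580,.2555,.0,.03,Y),
(.512,.040,.099,.005,G),(.512,.040,.006,.018,Y),(.512,.040,.07,.012,B),
(.447,.257,.14,.030,G),(.447,.257,.0,.065,Y),
(.4543,.399,.013,.034,G),(.5797,.389,.07,.028,G),(.5797,.389,0,.026,Y)]
ov(t,I,"t2.png",195,125,405,275,3.8)
ov(s,I,"s2.png",230,140,430,290,4)
print("green beaker",at(t,175,199,.07),at(t,182,202,0), "incub",at(t,417,10,0),at(t,421,190,0))
crop(t,"t3.png",150,160,250,255,8)
E
```

```text
green beaker [0.53493511 0.50262631] [0.53742436 0.50712593] incub [ 1.10761727 -0.16062337] [ 0.56677242 -0.14801333]
```

View pics/t2.png

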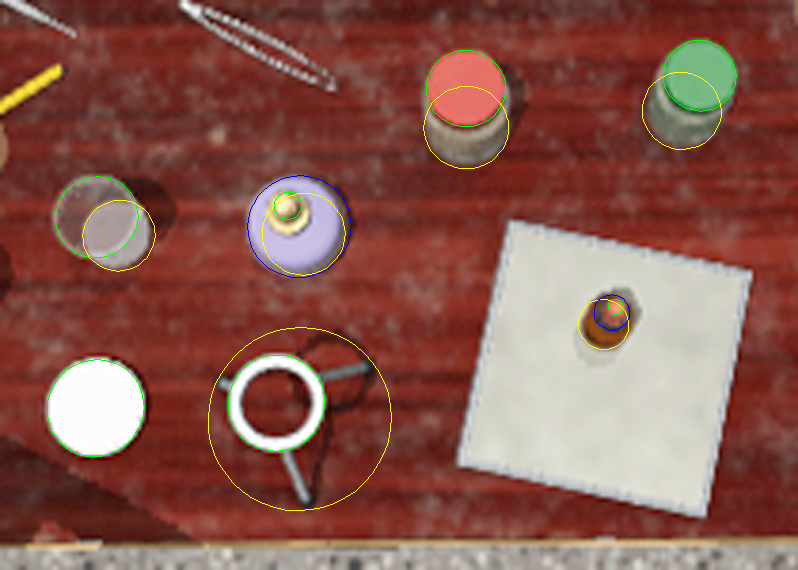

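View pics/s2.png

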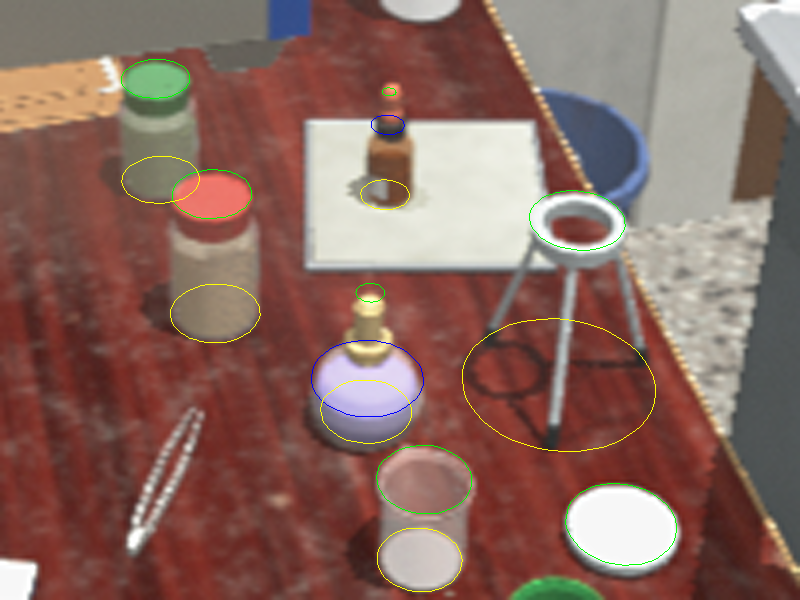

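View pics/t3.png

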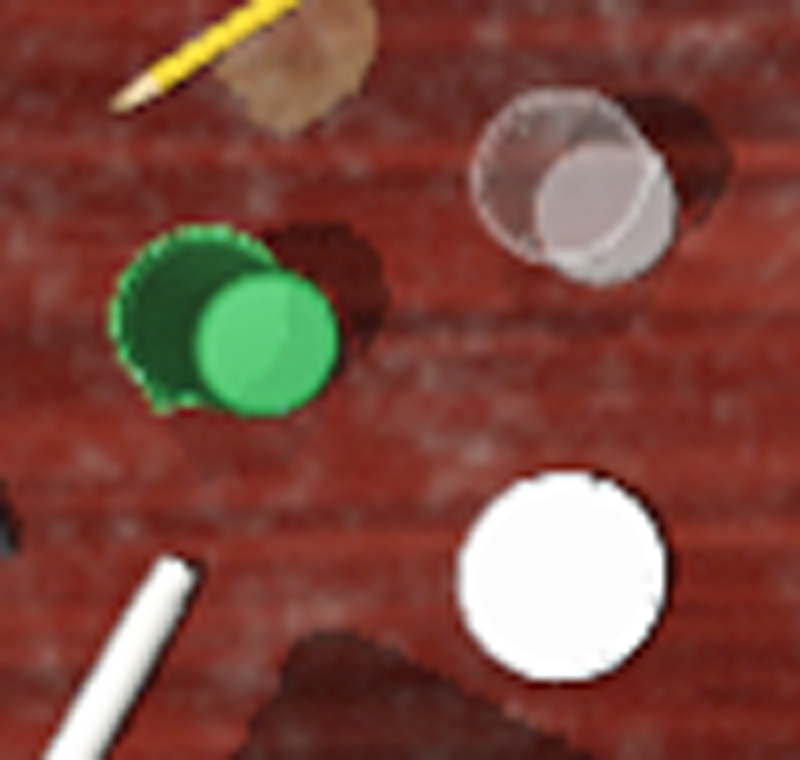

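The pictures agree with the model overlays: red jar (317,148), green jar (379,145), lamp cap (271,179), tripod ring (268,231), plate (220,232) and beaker rim (220,182). The dropper on the mat is at (357,206). Next I align the jaws with world x.

```bash
python3 -m inch '{"dp":[[0,0,0],[0,0,0],[0,0,0],[0,0,0],[0,0,0],[0,0,0],[0,0,0],[0,0,0],[0,0,0],[0,0,0]],"yaw":[6.68,6.68,6.68,6.68,6.68,6.68,6.68,6.68,6.68,6.68]}' 70
cat > d.py <<'E'
import sys; from h import *
# usage: d.py x y z : deltas from measured TCP, in tool axes (mm)
s=bot.read_state(); R=np.array(s["tcp_rot"]); p=np.array(s["position"])
print("t",s["time_s"],"p",np.round(p,4),"phi",round(np.degrees(np.arctan2(R[1,1],R[0,1])),2),"F",np.round(s["force"],1),"op",round(s["opening"]*87,1))
if len(sys.argv)>3: print("dp",np.round(R.T@(np.array(list(map(float,sys.argv[1:4])))-p)*1000,1))
E
python3 d.py .510 .040 .2
```

```text
time_s: 1.23
position: [0.2461, 0.5745, 0.2335]
tcp_rot: [[-0.0, 1.0, -0.006], [-0.0, -0.006, -1.0], [-1.0, -0.0, 0.0]]
force: [-0.3, -0.0, -0.7]
opening: 0.801
t 1.2333 p [0.2461 0.5745 0.2335] phi -0.33 F [-0.3 -0.  -0.7] op 69.7
dp [ 33.5 266.9 532.9]
```

```bash
python3 -m inch '{"dp":[[0,8,16],[0,15,30],[0,15,30],[0,15,30],[0,15,30],[0,15,30],[0,15,30],[0,15,30],[0,15,30],[0,15,30],[0,15,30],[0,15,30],[0,15,30],[0,15,30],[0,15,30],[0,15,30],[0,15,30],[0,15,30],[0,3,7],[0,0,0]],"yaw":[0,0,0,0,0,0,0,0,0,0,0,0,0,0,0,0,0,0,0,0]}' 70 | head -3
python3 d.py .510 .040 .064
python3 - <<'E'
from h import *
t=bot.capture("top"); crop(t,"t4.png",290,120,420,270,4)
s=bot.capture("scene"); crop(s,"s4.png",230,80,430,230,4)
E
```

```text
time_s: 2.9
position: [0.5136, 0.0393, 0.2336]
tcp_rot: [[0.001, 1.0, -0.004], [-0.0, -0.004, -1.0], [-1.0, 0.001, 0.0]]
t 2.9 p [0.5136 0.0393 0.2336] phi -0.21 F [-0.4  0.3  0.1] op 70.1
dp [169.6  -3.8  -0.7]
```

View pics/t4.png

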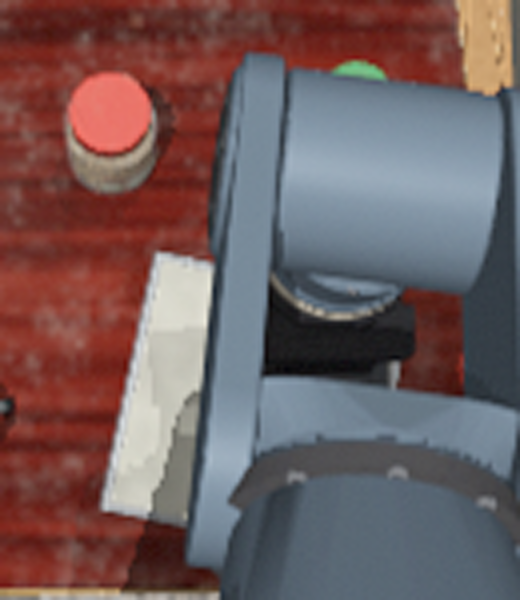

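View pics/s4.png

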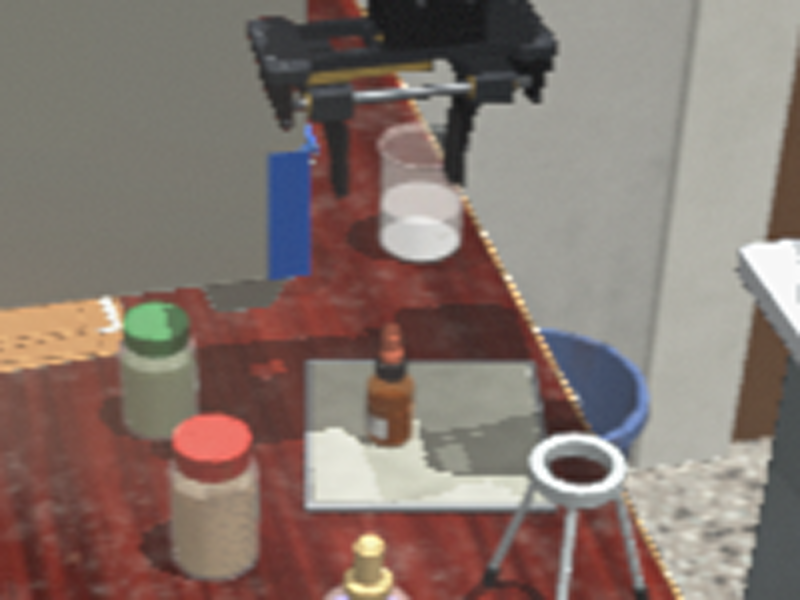

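```bash
python3 -m inch '{"dp":[[15,-3,-0.7],[25,0,0],[25,0,0],[25,0,0],[25,0,0],[25,0,0],[20,0,0],[15,0,0],[10,0,0],[0,0,0],[0,0,0],[0,0,0]],"yaw":[0,0,0,0,0,0,0,0,0,0,0,0]}' 70 | head -2
python3 -m inch '{"dp":[[0,0,0],[0,0,0],[0,0,0],[0,0,0],[0,0,0],[0,0,0],[0,0,0],[0,0,0]],"yaw":[0,0,0,0,0,0,0,0]}' 10
python3 d.py .6645 .058 .048
python3 - <<'E'
from h import *
s=bot.capture("scene"); crop(s,"s5.png",230,80,430,230,4)
E
```

```text
time_s: 4.0
position: [0.5096, 0.0428, 0.0494]
time_s: 4.67
position: [0.5093, 0.0421, 0.0486]
tcp_rot: [[0.0, 1.0, 0.0], [-0.0, 0.0, -1.0], [-1.0, 0.0, 0.0]]
force: [0.8, 0.4, 1.0]
opening: 0.393
t 4.6667 p [0.5093 0.0421 0.0486] phi 0.0 F [0.8 0.4 1. ] op 34.2
dp [  0.7 155.2 -15.8]
```

View pics/s5.png

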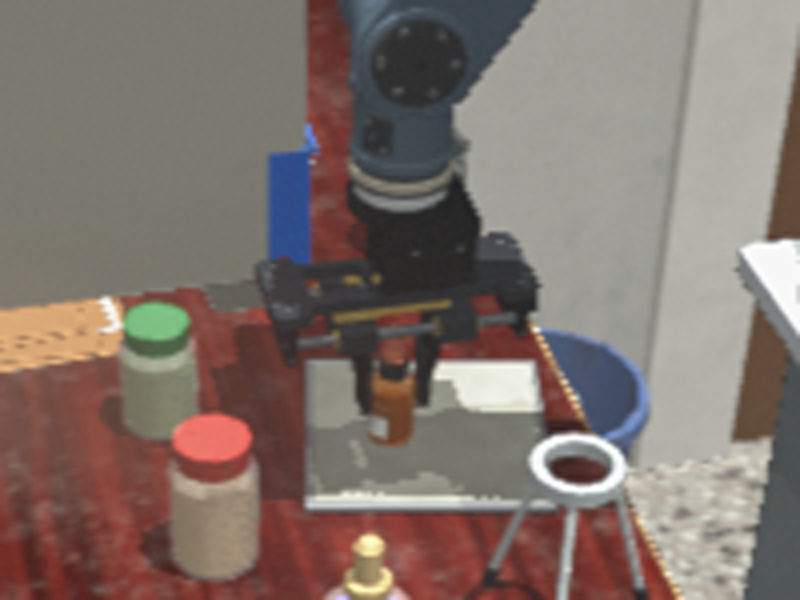

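```bash
python3 -m inch '{"dp":[[-5,0,0],[-15,0,0],[-25,0,0],[-25,0,0],[-25,0,0],[-25,0,0],[-10,10,-2],[0,20,-3],[0,25,-3],[0,25,-3],[0,25,-3],[0,25,-2],[0,15,-2],[0,8,0],[0,2,0],[0,0,0],[0,0,0]],"yaw":[0,0,0,0,0,0,0,0,0,0,0,0,0,0,0,0,0]}' 10|head -2
python3 d.py .6645 .060 .043
python3 - <<'E'
from h import *
s=bot.capture("scene"); crop(s,"s6.png",200,80,400,230,4)
E
```

```text
time_s: 6.13
position: [0.6626, 0.0602, 0.1782]
t 6.1333 p [0.6626 0.0602 0.1782] phi 0.0 F [ 0.2  0.3 -0.5] op 34.1
dp [135.2   2.2   0.2]
```

View pics/s6.png

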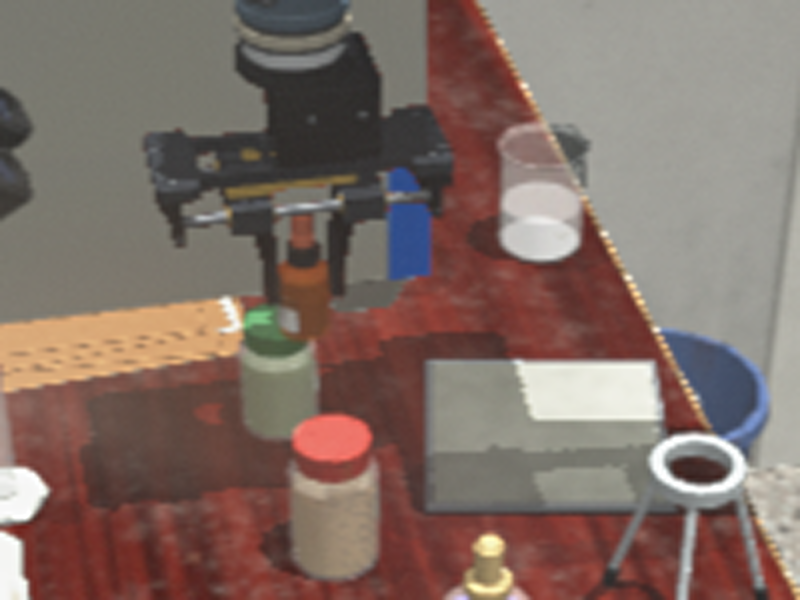

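```bash
python3 -m inch '{"dp":[[10,2,0],[20,0,0],[25,0,0],[25,0,0],[20,0,0],[15,0,0],[8,0,0],[5,0,0],[3,0,0],[2,0,0],[0,0,0],[0,0,0]],"yaw":[0,0,0,0,0,0,0,0,0,0,0,0]}' 10|head -4
python3 d.py .6645 .060 .043
```

```text
time_s: 7.18
position: [0.6668, 0.0602, 0.0465]
tcp_rot: [[0.002, 1.0, 0.0], [-0.0, 0.0, -1.0], [-1.0, 0.002, 0.0]]
force: [0.4, -0.5, -0.4]
t 7.1833 p [0.6668 0.0602 0.0465] phi 0.01 F [ 0.4 -0.5 -0.4] op 34.1
dp [ 3.5 -2.3  0.2]
```

```bash
python3 -m inch '{"dp":[[1.5,-1,0],[1.5,0,0],[0,0,0],[0,0,0],[0,0,0],[0,0,0]],"yaw":[0,0,0,0,0,0]}' 10|tail -4
python3 d.py
python3 -m inch '{"dp":[[0,0,0],[0,0,0],[0,0,0],[0,0,0],[0,0,0],[-5,0,0],[-15,0,0],[-30,0,0],[-30,0,0],[-30,0,0],[-25,0,0],[-15,0,0],[0,0,0]],"yaw":[0,0,0,0,0,0,0,0,0,0,0,0,0]}' 55|tail -4
python3 d.py .580 .2555 .196
python3 - <<'E'
from h import *
s=bot.capture("scene"); crop(s,"s7.png",200,80,400,230,4)
E
```

```text
position: [0.6652, 0.0602, 0.0427]
tcp_rot: [[0.0, 1.0, 0.0], [-0.0, 0.0, -1.0], [-1.0, 0.0, 0.0]]
force: [-0.2, 0.8, 0.8]
opening: 0.398
t 7.6833 p [0.6652 0.0602 0.0427] phi 0.01 F [-0.2  0.8  0.8] op 34.6
position: [0.6679, 0.0602, 0.1977]
tcp_rot: [[0.009, 1.0, 0.0], [-0.001, 0.0, -1.0], [-1.0, 0.009, 0.001]]
force: [1.2, 0.2, 0.5]
opening: 0.628
t 8.7667 p [0.6679 0.0602 0.1977] phi 0.02 F [1.2 0.2 0.5] op 54.6
dp [   0.7  -87.8 -195.4]
```

View pics/s7.png

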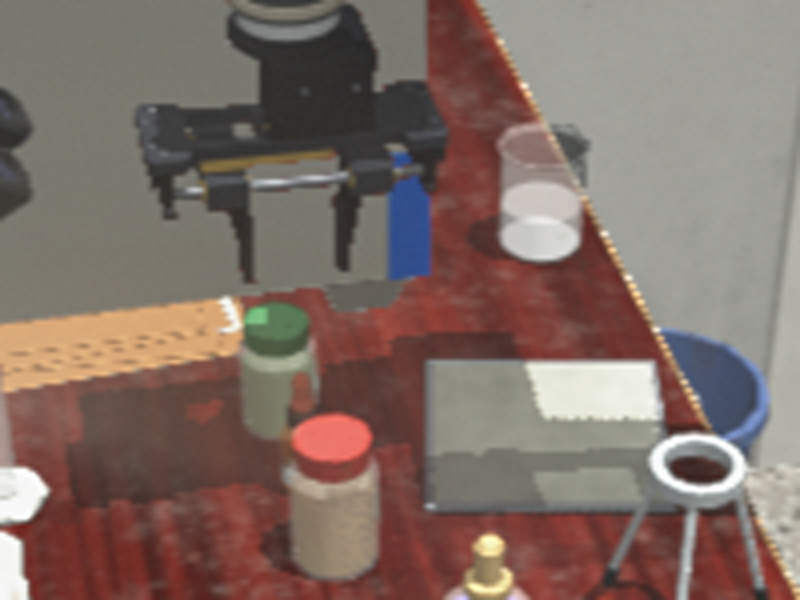

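```bash
python3 -m inch '{"dp":[[0,-4,-8],[0,-9,-20],[0,-11,-25],[0,-11,-25],[0,-11,-25],[0,-11,-25],[0,-11,-25],[0,-9,-20],[0,-7,-14],[0,-3,-6],[0,-1,-2],[0,0,0],[0,0,0]],"yaw":[0,0,0,0,0,0,0,0,0,0,0,0,0]}' 55|head -2
python3 d.py .580 .2555 .086
python3 - <<'E'
from ov import *
s=bot.capture("scene"); crop(s,"s8.png",230,140,430,290,4)
t=bot.capture("top"); G=(0,255,0);Y=(0,255,255)
ov(t,[(.6645,.058,.099,.005,G),(.6645,.058,.0,.018,Y),(.6645,.058,.07,.012,G)],"t8.png",220,120,420,270,4)
E
```

```text
time_s: 9.9
position: [0.5776, 0.2543, 0.1922]
t 9.9 p [0.5776 0.2543 0.1922] phi -0.04 F [-0.2  0.6 -0.5] op 54.9
dp [106.2   2.4  -1.3]
```

View pics/s8.png

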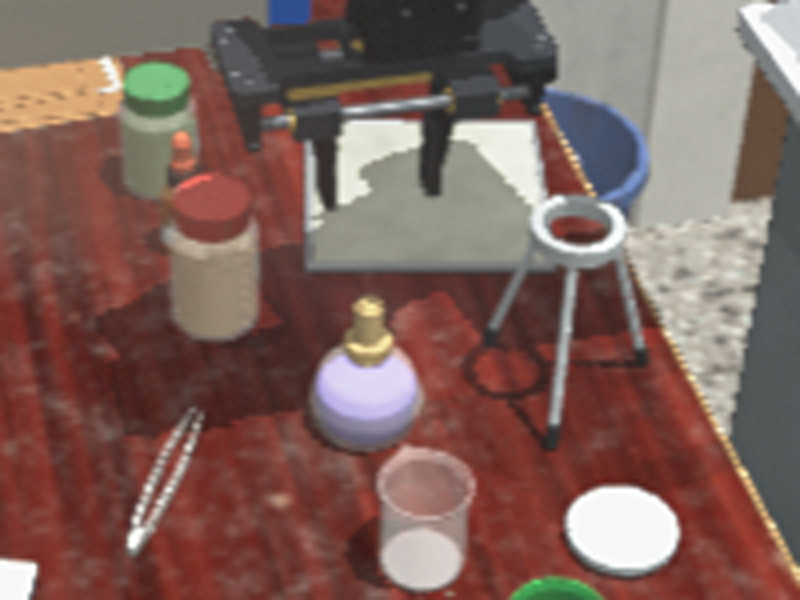

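View pics/t8.png

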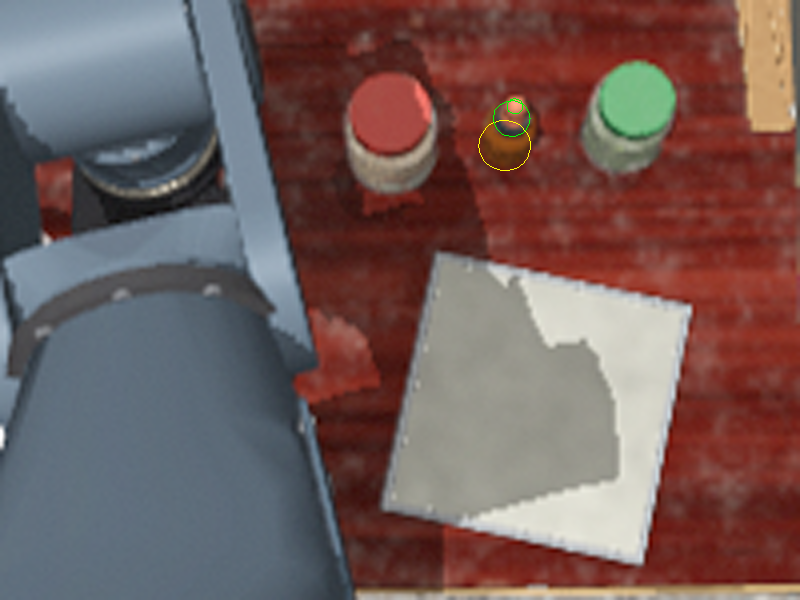

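The dropper stands between the jars at about (348,154) in the top view, within 2-3 mm of the midpoint marks. Now the lamp.

```bash
python3 -m inch '{"dp":[[10,2,-1],[20,0,0],[20,0,0],[20,0,0],[15,0,0],[10,0,0],[6,0,0],[4,0,0],[0,0,0],[0,0,0]],"yaw":[0,0,0,0,0,0,0,0,0,0]}' 55|head -2
python3 -m inch '{"dp":[[0,0,0],[0,0,0],[0,0,0],[0,0,0],[0,0,0],[0,0,0],[0,0,0],[0,0,0]],"yaw":[0,0,0,0,0,0,0,0]}' 5|tail -2
python3 d.py .4814 .038 .092
python3 - <<'E'
from h import *
s=bot.capture("scene"); crop(s,"s9.png",230,140,430,290,4)
E
```

```text
time_s: 10.83
position: [0.5797, 0.2563, 0.088]
force: [-0.1, -0.1, 1.0]
opening: 0.202
t 11.5 p [0.579  0.2562 0.0874] phi 0.01 F [-0.1 -0.1  1. ] op 17.6
dp [ -4.5 -97.6 218.1]
```

View pics/s9.png

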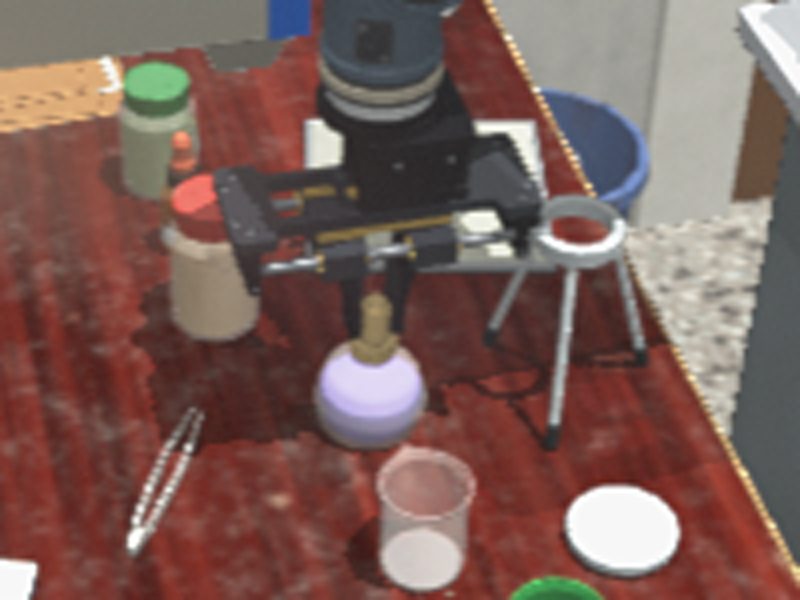

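```bash
python3 -m inch '{"dp":[[-4,0,0],[-10,0,0],[-18,0,0],[-18,0,0],[-10,-2,4],[0,-6,14],[0,-9,20],[0,-11,25],[0,-12,26],[0,-12,26],[0,-12,26],[0,-11,25],[0,-9,20],[0,-7,16],[0,-4,9],[0,-2,5],[0,-1,2],[0,0,0],[0,0,0]],"yaw":[0,0,0,0,0,0,0,0,0,0,0,0,0,0,0,0,0,0,0]}' 5|tail -2
python3 d.py .4814 .038 .094
python3 - <<'E'
from h import *
s=bot.capture("scene"); crop(s,"s10.png",230,80,430,230,4)
E
```

```text
force: [0.0, 0.4, -2.0]
opening: 0.204
t 13.1333 p [0.4817 0.0387 0.1477] phi 0.03 F [ 0.   0.4 -2. ] op 17.7
dp [53.7 -0.3  0.7]
```

View pics/s10.png

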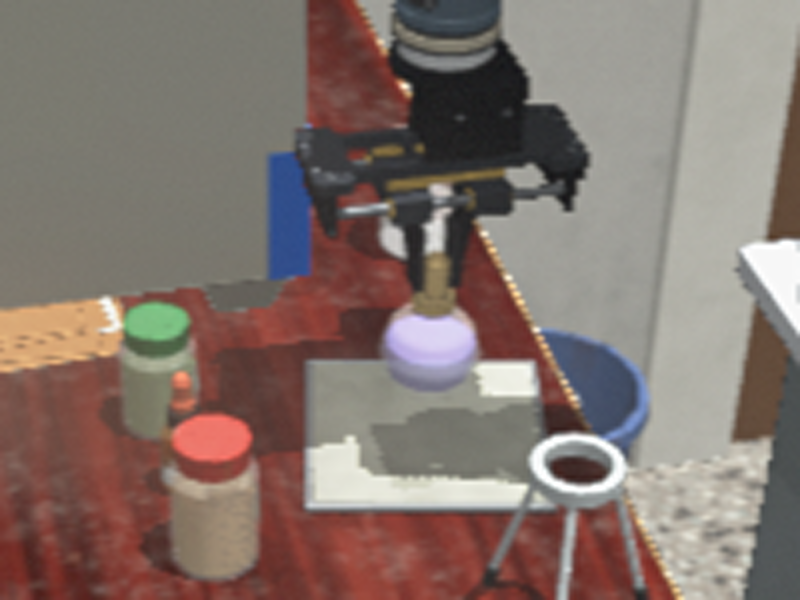

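```bash
python3 -m inch '{"dp":[[8,0,0],[14,0,0],[12,0,0],[8,0,0],[5,0,0],[3,0,0],[2,0,0],[0,0,0],[0,0,0],[0,0,0]],"yaw":[0,0,0,0,0,0,0,0,0,0]}' 5|tail -2
python3 d.py .4814 .038 .094
```

```text
force: [0.7, 0.6, -2.4]
opening: 0.204
t 14.0167 p [0.4816 0.0382 0.096 ] phi 0.01 F [ 0.7  0.6 -2.4] op 17.8
dp [ 2.  -0.2  0.2]
```

```bash
python3 -m inch '{"dp":[[1,0,0],[1,0,0],[0.7,0,0],[0,0,0],[0,0,0]],"yaw":[0,0,0,0,0]}' 5|tail -2
python3 d.py
python3 -m inch '{"dp":[[0,0,0],[0,0,0],[0,0,0],[0,0,0],[-5,0,0],[-15,0,0],[-30,0,0],[-30,0,0],[-20,0,0],[-5,0,0],[0,0,0]],"yaw":[0,0,0,0,0,0,0,0,0,0,0]}' 50|tail -2
python3 d.py .447 .257 .190
```

```text
force: [0.5, 0.5, 2.6]
opening: 0.207
t 14.4333 p [0.4817 0.0381 0.0933] phi 0.01 F [0.5 0.5 2.6] op 18.0
force: [0.1, -0.5, -0.5]
opening: 0.576
t 15.35 p [0.4821 0.0381 0.1995] phi 0.02 F [ 0.1 -0.5 -0.5] op 50.1
dp [   9.2  -35.1 -218.9]
```

```bash
python3 -m inch '{"dp":[[0,-1,-8],[0,-3,-18],[0,-4,-26],[0,-4,-26],[0,-5,-28],[0,-5,-28],[0,-4,-26],[0,-4,-24],[0,-3,-18],[0,-2,-10],[0,0,-5],[0,0,-2],[0,0,0],[0,0,0]],"yaw":[0,0,0,0,0,0,0,0,0,0,0,0,0,0]}' 80|tail -2
python3 d.py .447 .257 .140
python3 - <<'E'
from ov import *
G=(0,255,0);Y=(0,255,255)
s=bot.capture("scene"); crop(s,"s11.png",230,110,430,260,4)
t=bot.capture("top"); m=(.4814,.0382)
ov(t,[(*m,.109,.009,G),(*m,.036,.0365,Y)],"t11.png",220,120,420,270,4)
E
```

```text
force: [0.0, -0.9, 0.3]
opening: 0.921
t 16.5167 p [0.4462 0.2564 0.1975] phi -0.04 F [ 0.  -0.9  0.3] op 80.2
dp [57.5  0.8 -0.6]
```

View pics/s11.png

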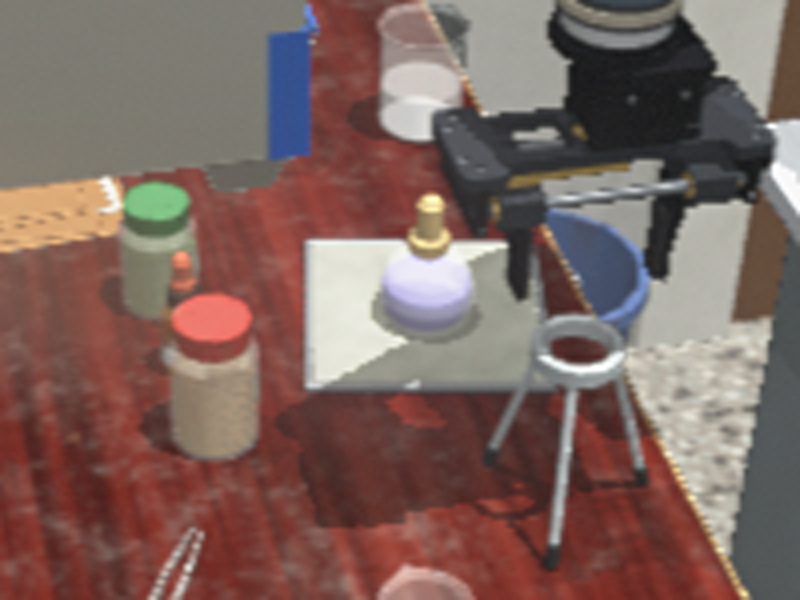

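View pics/t11.png

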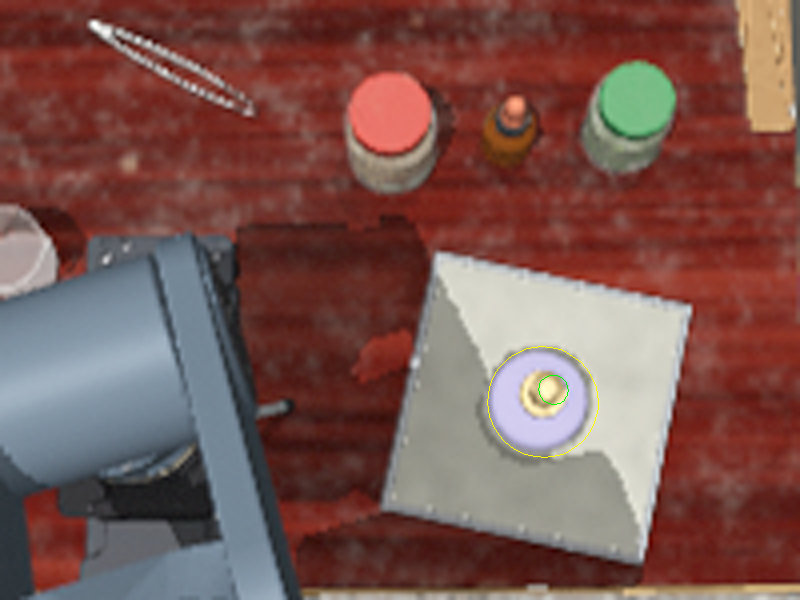

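```bash
python3 -m inch '{"dp":[[8,1,-0.6],[14,0,0],[14,0,0],[10,0,0],[6,0,0],[4,0,0],[0,0,0],[0,0,0]],"yaw":[0,0,0,0,0,0,0,0]}' 80|tail -2
python3 d.py .447 .257 .140
python3 - <<'E'
from h import *
s=bot.capture("scene"); crop(s,"s12.png",300,130,460,250,5)
E
```

```text
force: [-0.8, 0.1, -0.2]
opening: 0.915
t 17.2833 p [0.4474 0.2578 0.1419] phi 0.0 F [-0.8  0.1 -0.2] op 79.6
dp [ 1.9 -0.4  0.8]
```

View pics/s12.png

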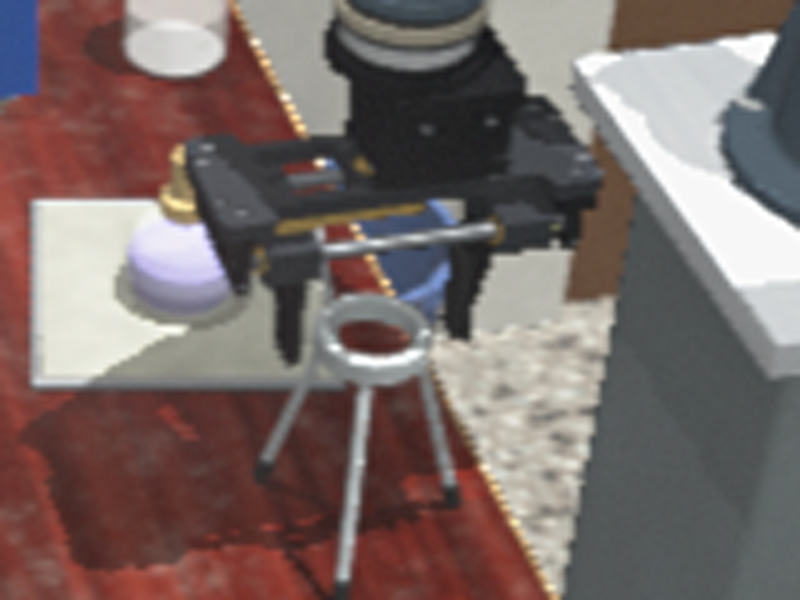

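```bash
python3 -m inch '{"dp":[[1,0,0],[0,0,0],[0,0,0],[0,0,0],[0,0,0],[0,0,0],[0,0,0],[0,0,0]],"yaw":[0,0,0,0,0,0,0,0]}' 45|tail -2
python3 d.py
python3 - <<'E'
from h import *
s=bot.capture("scene"); crop(s,"s13.png",300,130,460,250,5)
E
```

```text
force: [0.0, -0.1, 1.9]
opening: 0.682
t 18.0 p [0.4474 0.2579 0.1411] phi 0.0 F [ 0.  -0.1  1.9] op 59.4
```

View pics/s13.png

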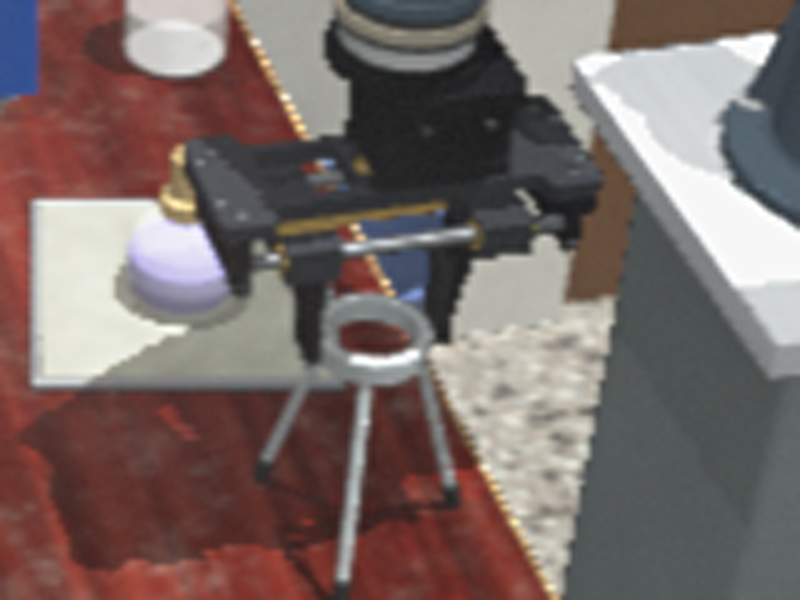

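```bash
python3 -m inch '{"dp":[[-4,0,0],[-10,0,0],[-16,0,0],[-20,0,0],[-24,0,0],[-24,0,0],[-20,0,0],[-16,0,0],[-10,0,0],[-4,0,0],[-2,0,0],[0,0,0],[0,0,0]],"yaw":[0,0,0,0,0,0,0,0,0,0,0,0,0]}' 45|tail -2
python3 d.py .482 .0395 .3
python3 - <<'E'
from h import *
s=bot.capture("scene"); crop(s,"s14.png",280,60,480,210,4)
E
```

```text
force: [0.1, -0.2, -2.7]
opening: 0.686
t 19.1333 p [0.4464 0.2576 0.2898] phi 0.01 F [ 0.1 -0.2 -2.7] op 59.7
dp [-10.1  35.5 218.1]
```

View pics/s14.png

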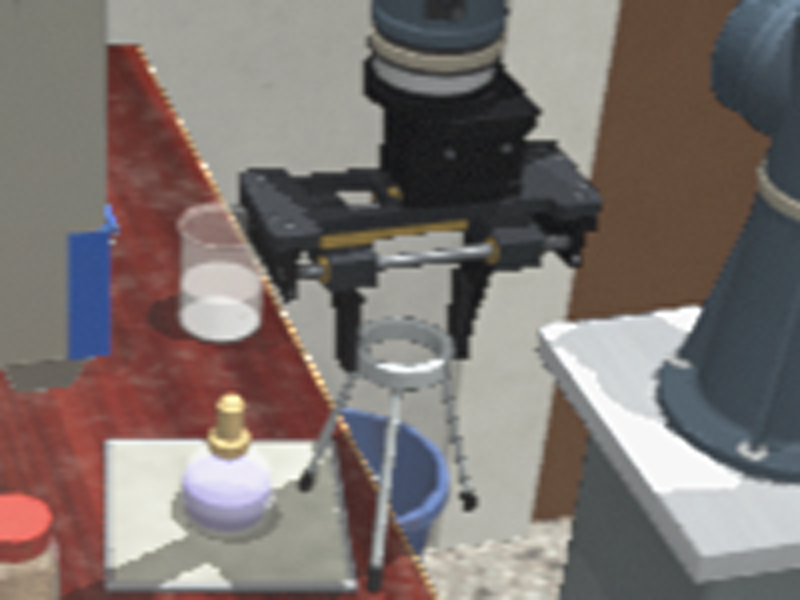

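```bash
python3 -m inch '{"dp":[[0,0,3],[0,1,7],[0,2,12],[0,3,17],[0,3,20],[0,4,20],[0,4,20],[0,4,20],[0,4,20],[0,3,20],[0,3,18],[0,2,15],[0,1,11],[0,1,7],[0,0,4],[0,0,3],[0,0,1],[0,0,0],[0,0,0],[0,0,0]],"yaw":[0,0,0,0,0,0,0,0,0,0,0,0,0,0,0,0,0,0,0,0]}' 45|tail -2
python3 d.py .482 .0395 .3
python3 - <<'E'
from ov import *
s=bot.capture("scene"); crop(s,"s15.png",230,60,430,210,4)
E
```

```text
force: [-0.9, 0.7, -2.6]
opening: 0.686
t 20.85 p [0.4821 0.0404 0.2909] phi 0.06 F [-0.9  0.7 -2.6] op 59.7
dp [-9.1 -0.1  0.9]
```

View pics/s15.png

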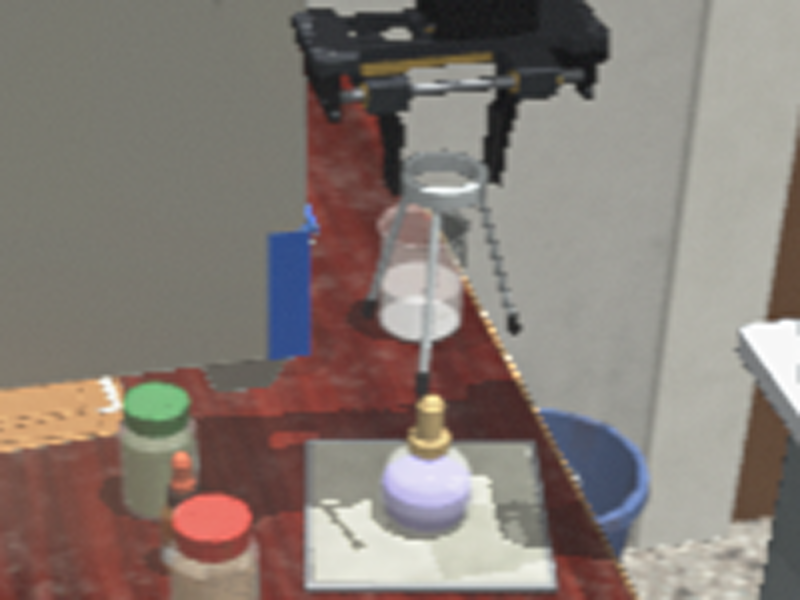

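```bash
python3 -m inch '{"dp":[[3,0,0.5],[6,0,0],[9,0,0],[10,0,0],[10,0,0],[10,0,0],[10,0,0],[10,0,0],[10,0,0],[9,0,0],[6,0,0],[3,0,0],[0,0,0],[0,0,0]],"yaw":[0,0,0,0,0,0,0,0,0,0,0,0,0,0]}' 45|tail -2
python3 d.py .482 .0395 .148
python3 - <<'E'
from ov import *
s=bot.capture("scene"); crop(s,"s16.png",260,100,420,220,5)
E
```

```text
force: [-0.2, -0.1, -2.2]
opening: 0.682
t 22.0667 p [0.4824 0.0393 0.1948] phi 0.01 F [-0.2 -0.1 -2.2] op 59.3
dp [46.8 -0.4 -0.2]
```

View pics/s16.png

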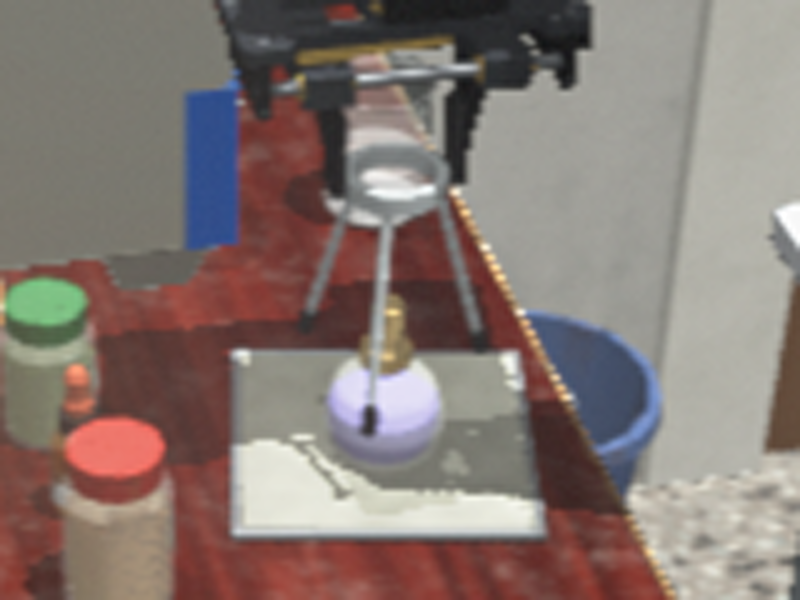

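```bash
python3 -m inch '{"dp":[[3,0,0],[6,0,0],[7,0,0],[7,0,0],[7,0,0],[6,0,0],[4,0,0],[2,0,0],[1,0,0],[0,0,0],[0,0,0],[0,0,0]],"yaw":[0,0,0,0,0,0,0,0,0,0,0,0]}' 45|tail -2
python3 d.py .482 .0395 .1475
python3 - <<'E'
from ov import *
s=bot.capture("scene"); crop(s,"s17.png",260,100,420,220,5)
E
```

```text
force: [0.5, -0.2, -2.1]
opening: 0.686
t 23.1167 p [0.4824 0.0393 0.1521] phi 0.01 F [ 0.5 -0.2 -2.1] op 59.6
dp [ 4.6 -0.4 -0.2]
```

View pics/s17.png

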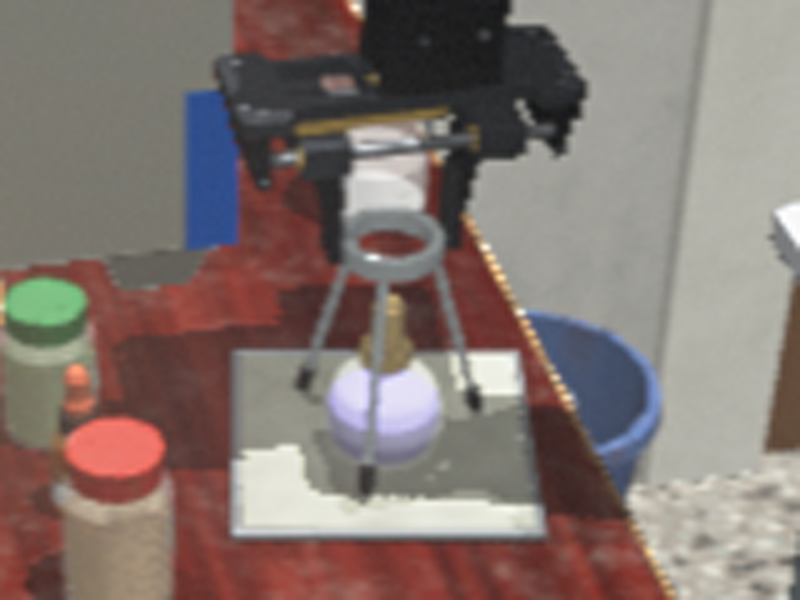

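```bash
python3 -m inch '{"dp":[[1.5,0,0],[1.5,0,0],[1,0,0],[0,0,0],[0,0,0]],"yaw":[0,0,0,0,0]}' 45|tail -2
python3 d.py
```

```text
force: [0.6, -0.2, -1.8]
opening: 0.679
t 23.5833 p [0.4821 0.0393 0.1477] phi 0.01 F [ 0.6 -0.2 -1.8] op 59.1
```

```bash
python3 -m inch '{"dp":[[0.8,0,0],[0,0,0],[0,0,0]],"yaw":[0,0,0]}' 45|tail -2
python3 d.py
python3 -m inch '{"dp":[[0,0,0],[0,0,0],[0,0,0],[0,0,0],[0,0,0],[-3,0,0],[-10,0,0],[-20,0,0],[-20,0,0],[-15,0,0],[-5,0,0],[0,0,0]],"yaw":[0,0,0,0,0,0,0,0,0,0,0,0]}' 80|tail -2
python3 d.py .4543 .399 .15
```

```text
force: [-0.1, -0.1, -0.5]
opening: 0.681
t 23.8333 p [0.4823 0.0393 0.1472] phi 0.0 F [-0.1 -0.1 -0.5] op 59.3
force: [0.1, -0.9, -0.1]
opening: 0.917
t 24.8333 p [0.4831 0.0392 0.2214] phi 0.01 F [ 0.1 -0.9 -0.1] op 79.8
dp [  71.1  -29.  -359.8]
```

```bash
python3 -m inch '{"dp":[[0,-1,-8],[0,-2,-18],[0,-3,-28],[0,-3,-34],[0,-3,-36],[0,-3,-36],[0,-3,-36],[0,-3,-36],[0,-3,-36],[0,-2,-34],[0,-1,-26],[0,-1,-16],[0,-1,-8],[0,0,-4],[0,0,-2],[0,0,0]],"yaw":[0,0,0,0,0,0,0,0,0,0,0,0,0,0,0,0]}' 87|tail -2
python3 -m inch '{"dp":[[5,0,0],[5,0,0],[5,0,0],[5,0,0],[5,0,0],[5,0,0],[5,0,0],[5,0,0],[5,0,0],[0,0,0],[0,0,0]],"yaw":[6.7,6.7,6.7,6.7,6.7,6.7,6.7,6.7,6.4,0,0]}' 87|tail -2
python3 d.py .4543 .399 .014
python3 - <<'E'
from ov import *
G=(0,255,0);Y=(0,255,255);B=(255,0,0)
s=bot.capture("scene"); m=(.482,.0388)
I=[(*m,.146,.030,G),(*m,.006,.065,B),(*m,.036,.0365,Y)]
ov(s,I,"s18.png",260,100,420,220,5)
t=bot.capture("top")
ov(t,I,"t18.png",290,120,420,270,4)
crop(s,"s18b.png",310,170,470,290,5)
E
```

```text
force: [-0.4, -1.0, -0.3]
opening: 1.001
force: [0.3, -0.2, -0.5]
opening: 1.0
t 27.0833 p [0.4533 0.3961 0.1749] phi -59.92 F [ 0.3 -0.2 -0.5] op 87.0
dp [160.9  -2.   -2.5]
```

View pics/s18.png

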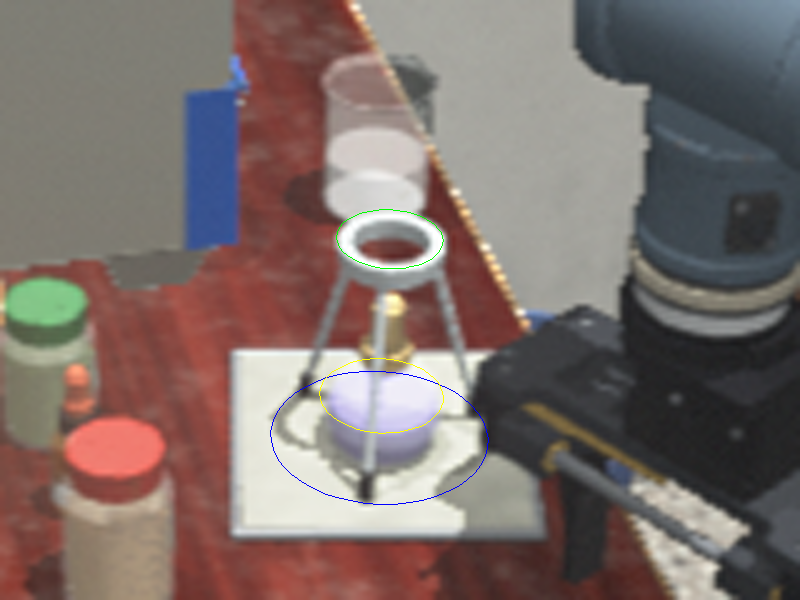

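View pics/t18.png

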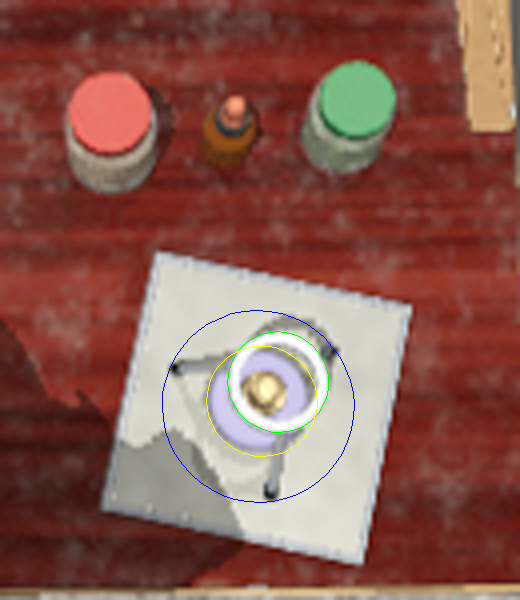

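View pics/s18b.png

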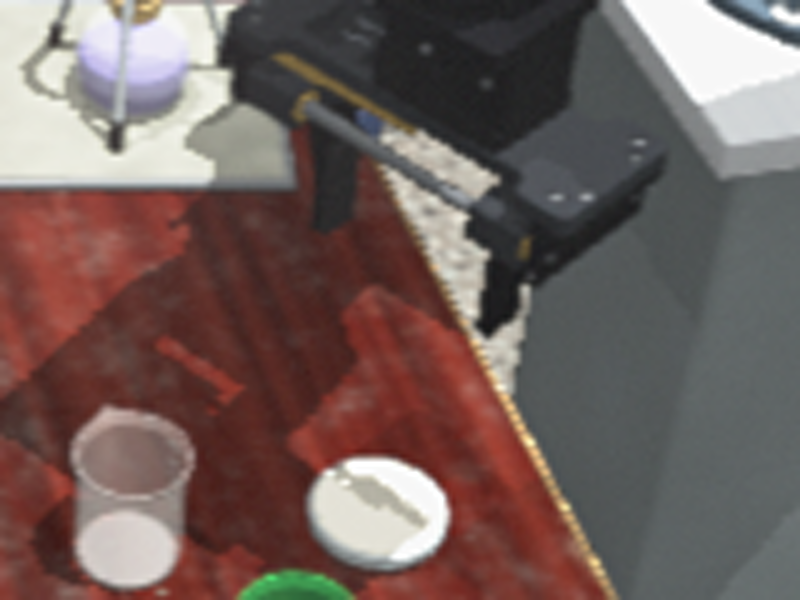

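```bash
python3 -m inch '{"dp":[[10,-2,-2.5],[20,0,0],[25,0,0],[25,0,0],[20,0,0],[15,0,0],[6,0,0],[4,0,0],[0,0,0],[0,0,0]],"yaw":[0,0,0,0,0,0,0,0,0,0]}' 87|tail -2
python3 d.py .4543 .399 .014
python3 - <<'E'
from ov import *
s=bot.capture("scene")
crop(s,"s19.png",310,170,470,290,5)
E
```

```text
force: [-0.1, 0.7, -0.8]
opening: 0.998
t 28.0167 p [0.4548 0.4007 0.0507] phi -59.97 F [-0.1  0.7 -0.8] op 86.8
dp [36.6  1.2  1.4]
```

View pics/s19.png

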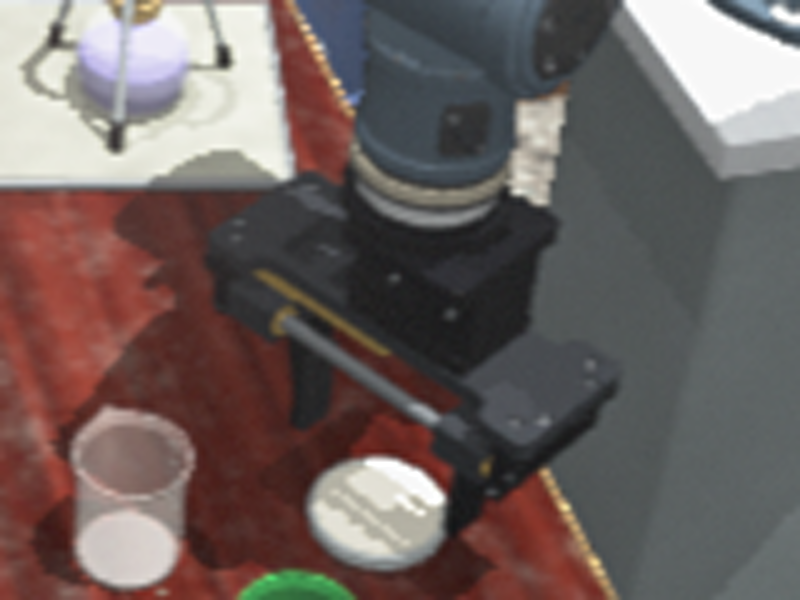

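```bash
python3 -m inch '{"dp":[[8,1,1.4],[10,0,0],[8,0,0],[5,0,0],[3,0,0],[0,0,0],[0,0,0],[0,0,0]],"yaw":[0,0,0,0,0,0,0,0]}' 87|tail -2
python3 d.py .4543 .399 .0155
python3 - <<'E'
from ov import *
s=bot.capture("scene")
crop(s,"s20.png",330,200,450,290,6)
E
```

```text
force: [-0.8, -1.3, -0.2]
opening: 1.001
t 28.7333 p [0.4538 0.3989 0.0162] phi -59.99 F [-0.8 -1.3 -0.2] op 87.1
dp [ 0.7  0.2 -0.5]
```

View pics/s20.png

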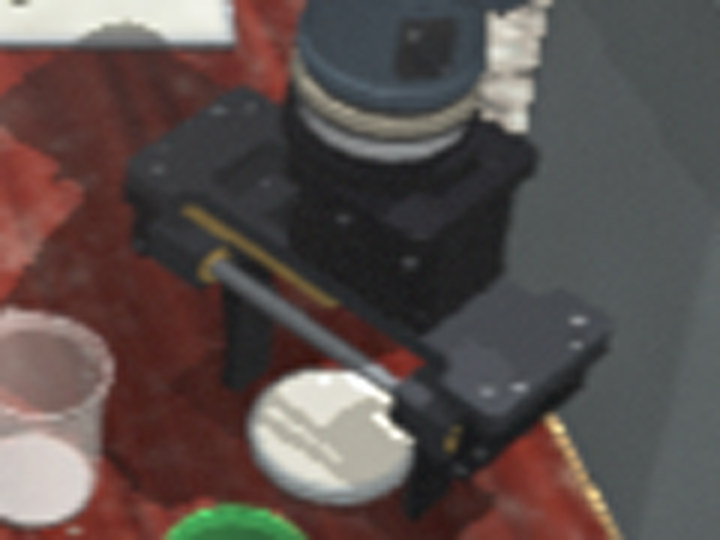

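```bash
python3 -m inch '{"dp":[[0.5,0,0],[0,0,0],[0,0,0],[0,0,0],[0,0,0],[0,0,0],[0,0,0],[0,0,0]],"yaw":[0,0,0,0,0,0,0,0]}' 55|tail -2
python3 d.py
python3 - <<'E'
from ov import *
s=bot.capture("scene")
crop(s,"s21.png",330,200,450,290,6)
E
```

```text
force: [-0.4, -0.8, 1.1]
opening: 0.755
t 29.45 p [0.4537 0.3988 0.0157] phi -59.99 F [-0.4 -0.8  1.1] op 65.7
```

View pics/s21.png

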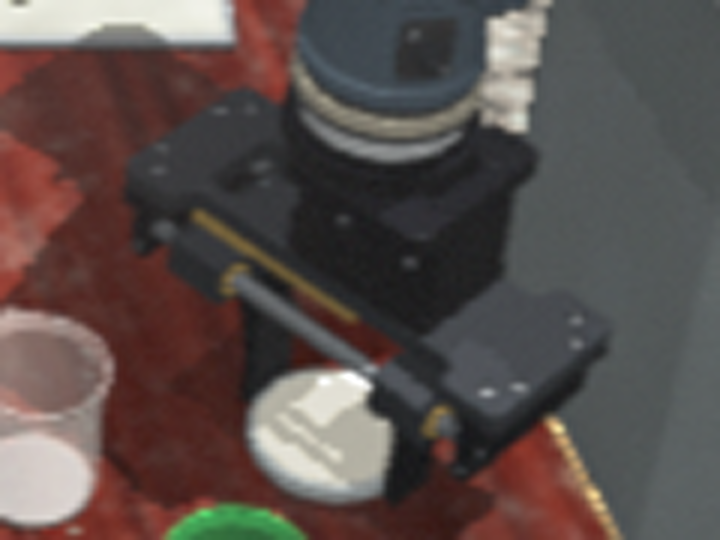

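```bash
python3 -m inch '{"dp":[[-3,0,0],[-8,0,0],[-15,0,0],[-20,0,0],[-25,0,0],[-25,0,0],[-25,0,0],[-25,0,0],[-25,0,0],[-20,0,0],[-12,0,0],[-6,0,0],[-2,0,0],[0,0,0],[0,0,0]],"yaw":[0,0,0,0,0,0,0,0,0,0,0,0,0,0,0]}' 55|tail -2
python3 d.py .482 .0388 .22
python3 - <<'E'
from ov import *
s=bot.capture("scene")
m=bot.read_state()["position"]
ov(s,[(m[0],m[1],m[2]-.0027,.034,(0,255,0))],"s22.png",320,90,480,210,5)
E
```

```text
force: [-1.1, 0.3, -0.4]
opening: 0.756
t 30.75 p [0.4529 0.3983 0.2256] phi -59.99 F [-1.1  0.3 -0.4] op 65.8
dp [  5.9 325.9 154.6]
```

View pics/s22.png

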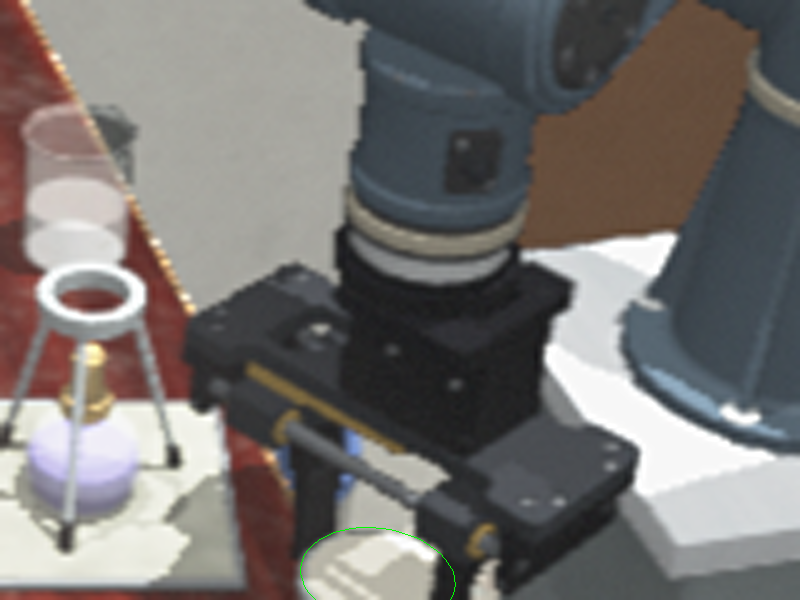

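```bash
python3 -m inch '{"dp":[[0,5,2],[0,11,5],[0,18,9],[0,25,12],[0,27,13],[0,27,13],[0,27,13],[0,27,13],[0,27,13],[0,27,13],[0,27,13],[0,25,12],[0,20,9],[0,14,6],[0,9,4],[0,5,2.5],[0,3,1],[0,1,0.5],[0,0,0],[0,0,0]],"yaw":[0,0,0,0,0,0,0,0,0,0,0,0,0,0,0,0,0,0,0,0]}' 55|tail -2
python3 d.py .482 .0388 .157
```

```text
force: [-0.2, 0.5, -0.6]
opening: 0.763
t 32.4667 p [0.4826 0.041  0.2265] phi -59.93 F [-0.2  0.5 -0.6] op 66.4
dp [69.5  1.6  1.6]
```

```bash
python3 -m inch '{"dp":[[6,1.6,1.6],[12,0,0],[14,0,0],[12,0,0],[6,0,0],[3,0,0],[0,0,0],[0,0,0],[0,0,0]],"yaw":[0,0,0,0,0,0,0,0,0]}' 55|tail -2
python3 d.py .482 .0388 .157
python3 - <<'E'
from ov import *
s=bot.capture("scene")
m=bot.read_state()["position"]; p=(.482,.0388)
ov(s,[(m[0],m[1],m[2]-.0027,.034,(0,255,0)),(*p,.146,.03,(0,255,255))],"s23.png",260,100,420,220,5)
E
```

```text
force: [-0.2, -0.4, -0.3]
opening: 0.766
t 33.2167 p [0.4826 0.0381 0.1741] phi -59.98 F [-0.2 -0.4 -0.3] op 66.6
dp [17.1 -0.9  0.2]
```

View pics/s23.png

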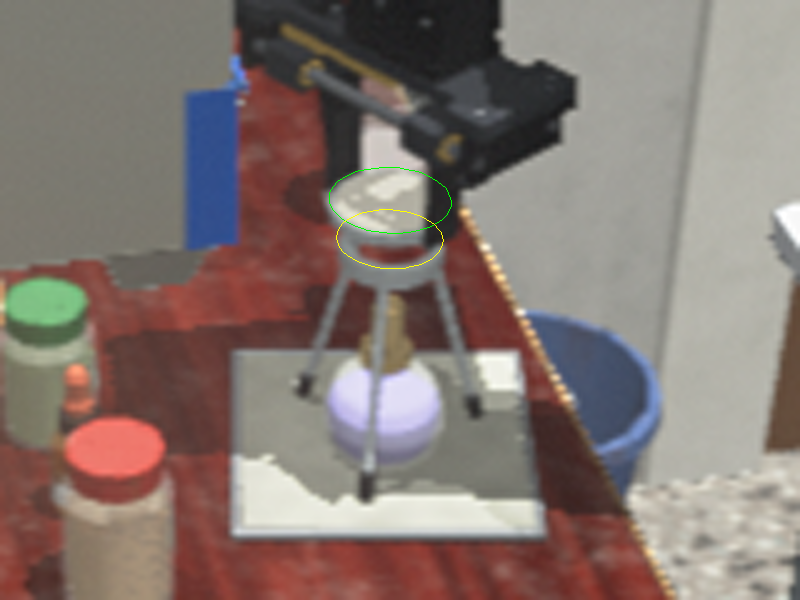

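```bash
python3 -m inch '{"dp":[[3,-0.5,0],[4,0,0],[3,0,0],[2,0,0],[1.5,0,0],[1,0,0],[0,0,0],[0,0,0],[0,0,0]],"yaw":[0,0,0,0,0,0,0,0,0]}' 55|tail -2
python3 d.py .482 .0388 .157
```

```text
force: [-0.3, -0.0, -1.1]
opening: 0.758
t 34.0167 p [0.482  0.0385 0.1591] phi -60.0 F [-0.3 -0.  -1.1] op 66.0
dp [ 2.1 -0.3 -0.1]
```

```bash
python3 -m inch '{"dp":[[1,0,0],[0.7,0,0],[0,0,0],[0,0,0],[0,0,0]],"yaw":[0,0,0,0,0]}' 55|tail -2
python3 d.py .482 .0388 .157
python3 - <<'E'
from ov import *
s=bot.capture("scene")
crop(s,"s24.png",260,100,420,220,5)
E
```

```text
force: [-1.0, 0.7, -1.3]
opening: 0.758
t 34.4333 p [0.4819 0.0385 0.1574] phi -59.99 F [-1.   0.7 -1.3] op 65.9
dp [ 0.4 -0.2 -0.2]
```

View pics/s24.png

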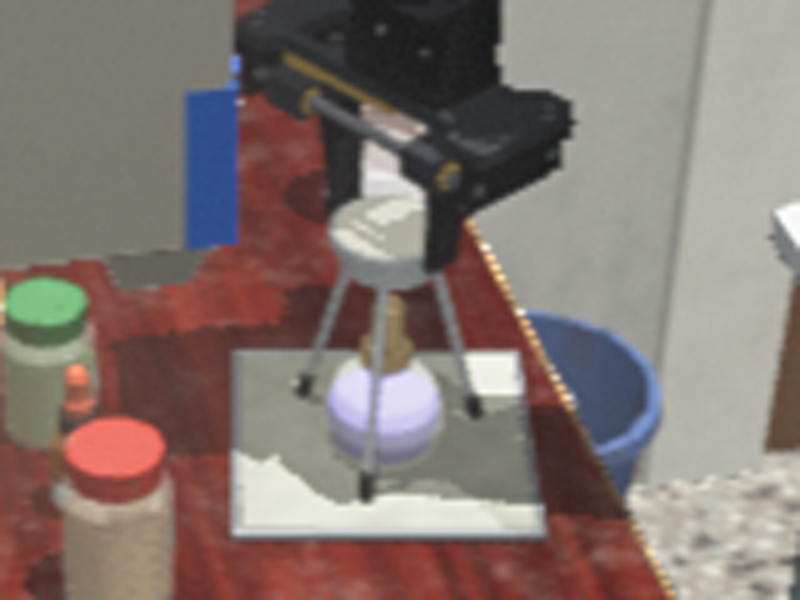

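```bash
python3 -m inch '{"dp":[[0.8,0,0],[0,0,0],[0,0,0]],"yaw":[0,0,0]}' 55|tail -2
python3 d.py
python3 -m inch '{"dp":[[0,0,0],[0,0,0],[0,0,0],[0,0,0],[0,0,0],[-3,0,0],[-10,0,0],[-20,0,0],[-20,0,0],[-20,0,0],[-8,0,0],[0,0,0]],"yaw":[0,0,0,0,0,0,0,0,0,0,0,0]}' 84|tail -2
python3 -m inch '{"dp":[[0,0,0],[0,0,0],[0,0,0],[0,0,0],[0,0,0],[0,0,0],[0,0,0],[0,0,0],[0,0,0],[0,0,0]],"yaw":[-6.7,-6.7,-6.7,-6.7,-6.7,-6.7,-6.7,-6.7,-6.4,0]}' 80|tail -2
python3 d.py .580 .389 .15
```

```text
force: [0.6, 0.2, -0.2]
opening: 0.755
t 34.7333 p [0.4819 0.0385 0.1565] phi -60.0 F [ 0.6  0.2 -0.2] op 65.7
force: [0.4, -0.7, 0.3]
opening: 0.969
force: [0.0, 0.9, -0.2]
opening: 0.919
t 36.5667 p [0.481  0.0386 0.2362] phi 0.11 F [ 0.   0.9 -0.2] op 79.9
dp [  86.1   99.9 -350.2]
```

```bash
python3 -m inch '{"dp":[[0,2,-8],[0,5,-18],[0,8,-28],[0,10,-34],[0,11,-36],[0,11,-36],[0,11,-36],[0,11,-36],[0,10,-34],[0,8,-30],[0,6,-24],[0,4,-16],[0,2,-8],[0,1,-4],[0,0,-2],[0,0,0],[0,0,0]],"yaw":[0,0,0,0,0,0,0,0,0,0,0,0,0,0,0,0,0]}' 80|tail -2
python3 d.py .5797 .389 .030
python3 - <<'E'
from ov import *
G=(0,255,0);Y=(0,255,255);B=(255,0,0)
s=bot.capture("scene"); m=(.482,.0388)
I=[(*m,.154,.034,G)]
ov(s,I,"s25.png",260,100,420,220,5)
t=bot.capture("top")
ov(t,I+[(*m,.146,.03,Y)],"t25.png",290,120,420,270,4)
crop(s,"s25b.png",280,130,440,290,3.7)
E
```

```text
force: [0.3, -0.5, 0.1]
opening: 0.922
t 37.9833 p [0.5817 0.3875 0.2375] phi -0.07 F [ 0.3 -0.5  0.1] op 80.2
dp [207.5  -1.9  -1.6]
```

View pics/s25.png

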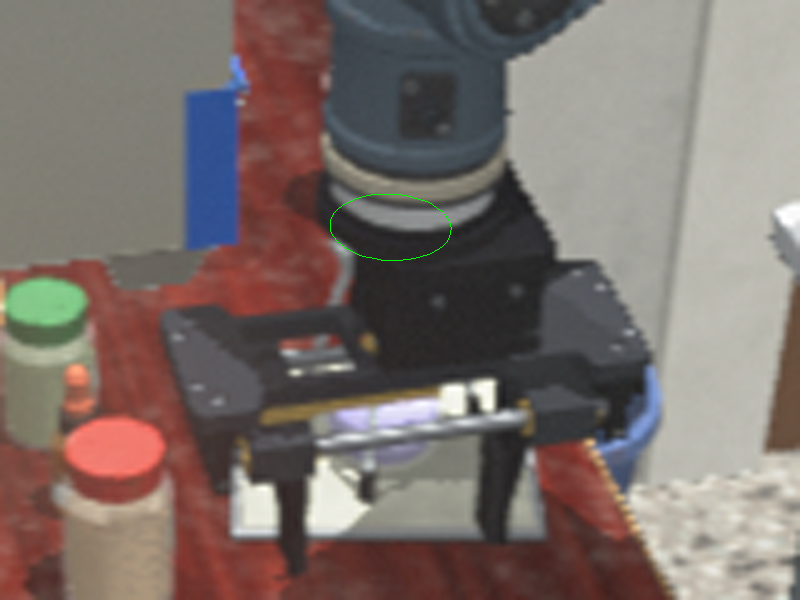

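View pics/t25.png

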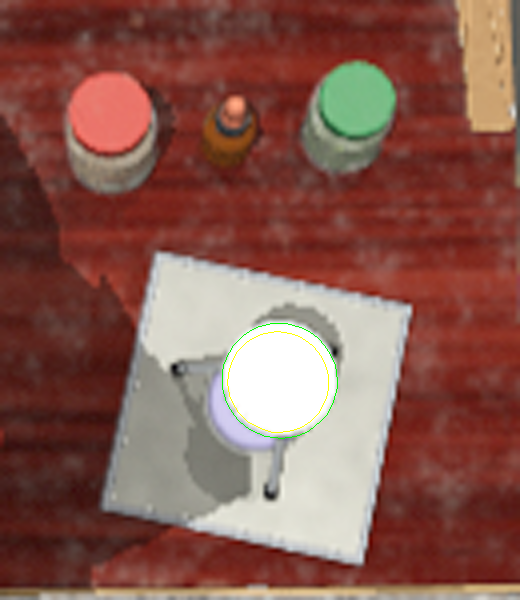

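View pics/s25b.png

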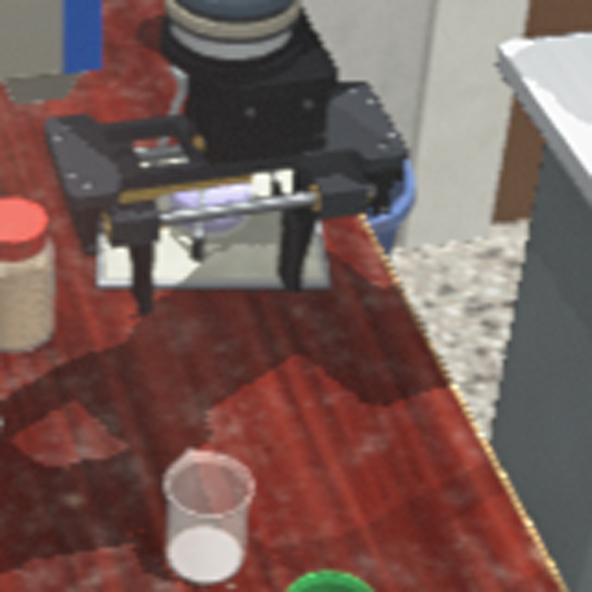

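```bash
python3 -m inch '{"dp":[[10,-2,-1.6],[22,0,0],[28,0,0],[28,0,0],[28,0,0],[20,0,0],[12,0,0],[6,0,0],[0,0,0],[0,0,0]],"yaw":[0,0,0,0,0,0,0,0,0,0]}' 80|tail -2
python3 d.py .5797 .389 .030
python3 - <<'E'
from ov import *
s=bot.capture("scene")
crop(s,"s26.png",280,170,440,290,5)
E
```

```text
force: [0.7, -0.2, -0.5]
opening: 0.916
t 38.9167 p [0.5805 0.3903 0.0843] phi -0.01 F [ 0.7 -0.2 -0.5] op 79.7
dp [54.3 -0.9  1.3]
```

View pics/s26.png

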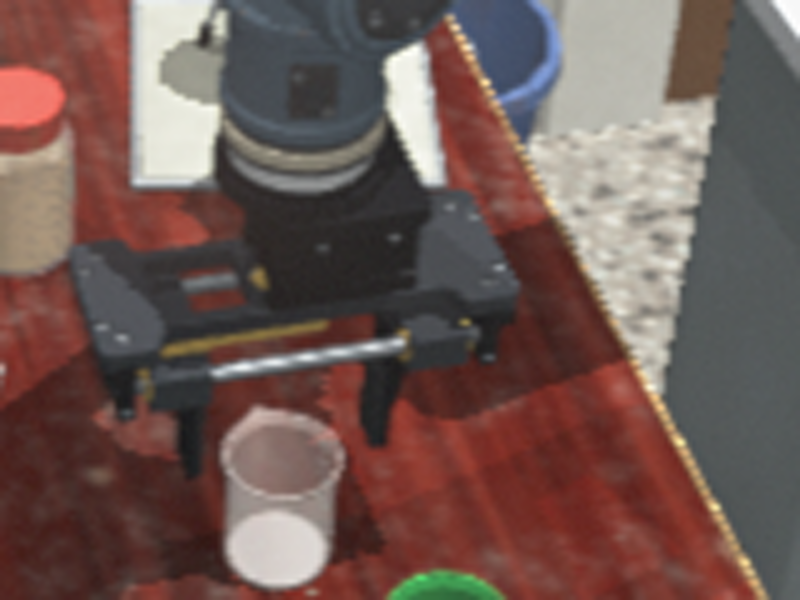

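```bash
python3 -m inch '{"dp":[[6,-0.5,1],[12,0,0],[14,0,0],[11,0,0],[6,0,0],[3,0,0],[0,0,0],[0,0,0]],"yaw":[0,0,0,0,0,0,0,0]}' 80|tail -2
python3 d.py .5797 .389 .030
python3 - <<'E'
from ov import *
s=bot.capture("scene")
crop(s,"s27.png",280,170,440,290,5)
E
```

```text
force: [0.1, 0.5, 0.5]
opening: 0.922
t 39.6333 p [0.5794 0.3892 0.0312] phi 0.01 F [0.1 0.5 0.5] op 80.2
dp [1.2 0.3 0.2]
```

View pics/s27.png

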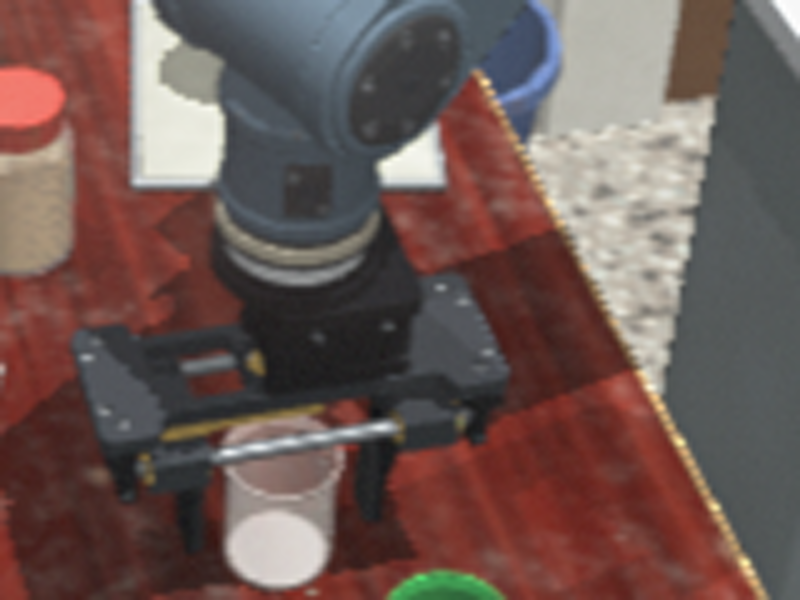

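```bash
python3 -m inch '{"dp":[[0,0,0],[0,0,0],[0,0,0],[0,0,0],[0,0,0],[0,0,0],[0,0,0],[0,0,0]],"yaw":[0,0,0,0,0,0,0,0]}' 40|tail -2
python3 d.py
python3 - <<'E'
from ov import *
s=bot.capture("scene")
crop(s,"s28.png",280,170,440,290,5)
E
```

```text
force: [-0.3, 0.4, 1.0]
opening: 0.614
t 40.35 p [0.5797 0.3892 0.0318] phi 0.0 F [-0.3  0.4  1. ] op 53.5
```

View pics/s28.png

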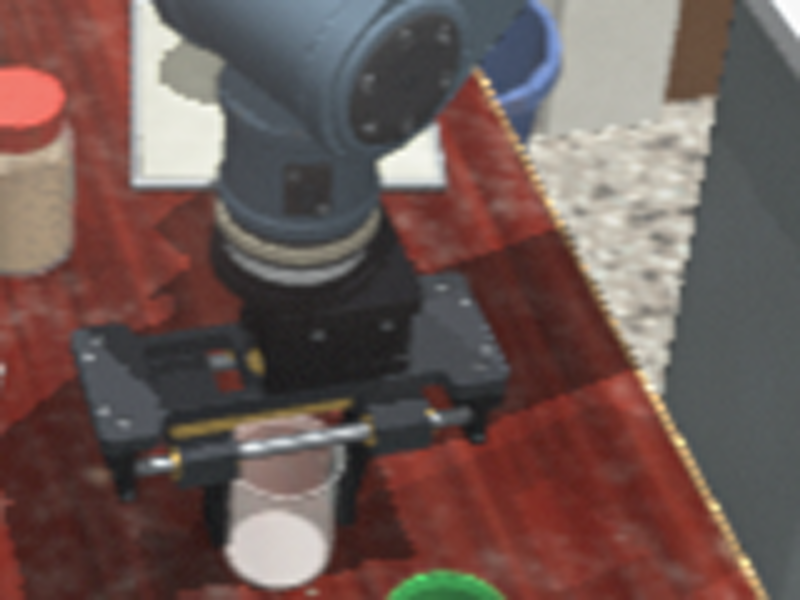

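```bash
python3 -m inch '{"dp":[[-3,0,0],[-8,0,0],[-15,0,0],[-22,0,0],[-26,0,0],[-28,0,0],[-28,0,0],[-28,0,0],[-22,0,0],[-15,0,0],[-8,0,0],[-4,0,0],[0,0,0],[0,0,0]],"yaw":[0,0,0,0,0,0,0,0,0,0,0,0,0,0]}' 40|tail -2
python3 d.py .482 .0415 .24
python3 - <<'E'
from ov import *
s=bot.capture("scene")
crop(s,"s29.png",280,90,440,210,5)
E
```

```text
force: [-0.1, -1.2, -1.9]
opening: 0.614
t 41.5667 p [0.5787 0.3888 0.2378] phi 0.01 F [-0.1 -1.2 -1.9] op 53.4
dp [ -1.8 -96.8 347.3]
```

View pics/s29.png

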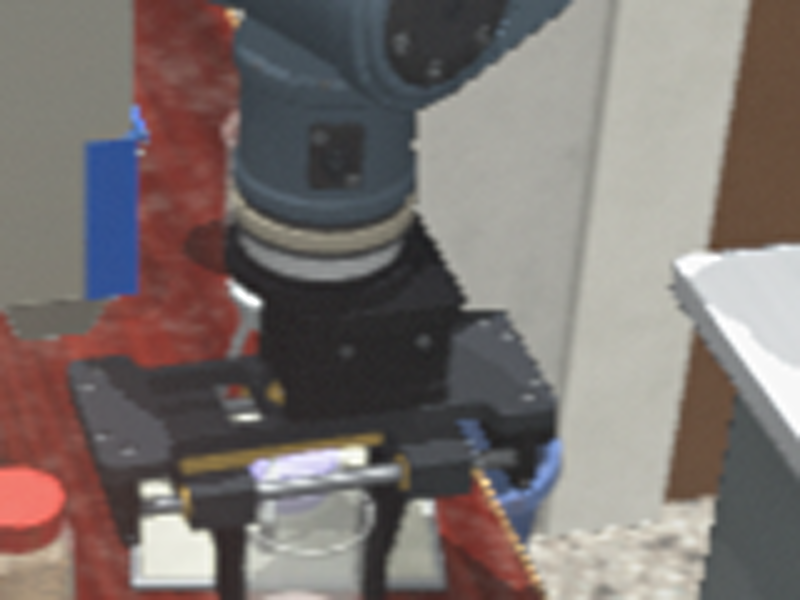

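```bash
python3 -m inch '{"dp":[[0,-1,5],[0,-3,11],[0,-5,18],[0,-7,25],[0,-8,28],[0,-8,28],[0,-8,28],[0,-8,28],[0,-8,28],[0,-8,28],[0,-8,28],[0,-8,26],[0,-6,22],[0,-5,17],[0,-3,12],[0,-2,7],[0,-1,4],[0,0,3],[0,0,1],[0,0,0]],"yaw":[0,0,0,0,0,0,0,0,0,0,0,0,0,0,0,0,0,0,0,0]}' 40|tail -2
python3 -m inch '{"dp":[[0,0,0],[0,0,0]],"yaw":[0,0]}' 40|tail -1
python3 d.py .482 .0415 .2
python3 - <<'E'
from ov import *
s=bot.capture("scene")
crop(s,"s30.png",260,70,420,190,5)
E
```

```text
force: [0.4, -0.1, -1.1]
opening: 0.615
opening: 0.619
t 43.45 p [0.4825 0.0426 0.2385] phi 0.06 F [-0.3  1.  -0.5] op 53.9
dp [38.5 -0.5  1.1]
```

View pics/s30.png

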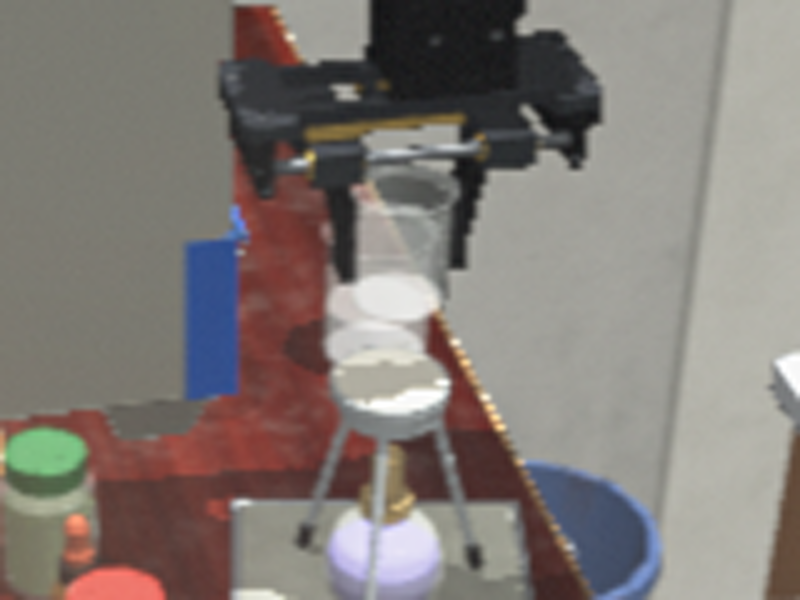

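```bash
python3 - <<'E'
from ov import *
s=bot.capture("scene"); m=bot.read_state()["position"]
I=[(m[0],m[1],m[2]-.0318,.026,(0,255,0)),(m[0],m[1],m[2]+.0382,.028,(0,255,0)),(.482,.0388,.154,.034,(0,255,255))]
ov(s,I,"s31.png",300,90,380,160,10)
E
```

```text
(no output)
```

View pics/s31.png

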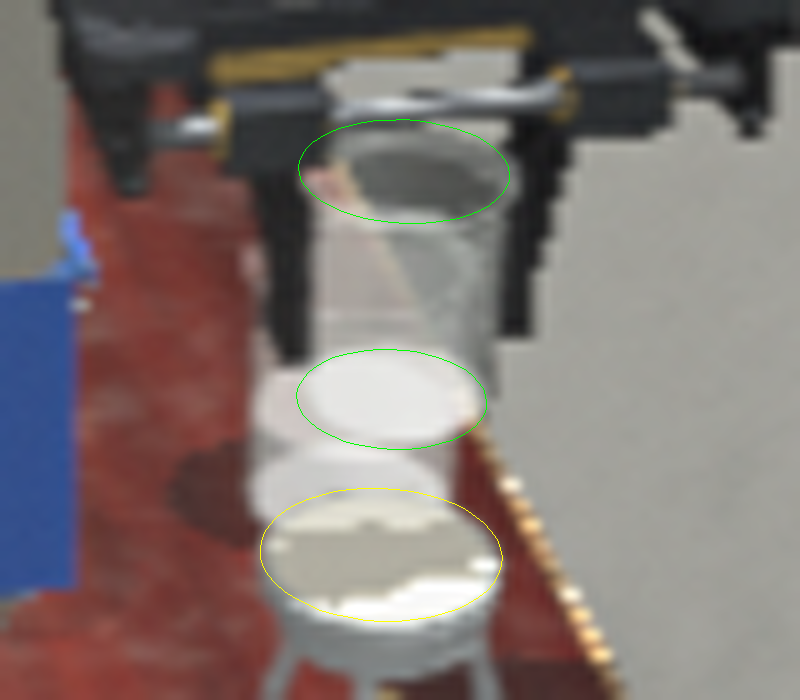

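```bash
python3 -m inch '{"dp":[[3,-0.5,0.5],[7,0,0],[10,0,0],[10,0,0],[7,0,0],[5,0,0],[3,0,0],[2,0,0],[0,0,0],[0,0,0],[0,0,0]],"yaw":[0,0,0,0,0,0,0,0,0,0,0]}' 40|tail -2
python3 d.py .482 .0415 .186
```

```text
force: [1.0, -0.5, -1.0]
opening: 0.613
t 44.4667 p [0.4822 0.0416 0.1919] phi 0.01 F [ 1.  -0.5 -1. ] op 53.3
dp [ 5.9 -0.2  0.1]
```

```bash
python3 -m inch '{"dp":[[1.5,0,0],[1.5,0,0],[1,0,0],[0.5,0,0],[0,0,0],[0,0,0]],"yaw":[0,0,0,0,0,0]}' 40|tail -2
python3 d.py .482 .0415 .186
python3 - <<'E'
from ov import *
s=bot.capture("scene")
crop(s,"s32.png",300,100,380,170,10)
E
```

```text
force: [-0.1, -0.3, -1.2]
opening: 0.611
t 44.9667 p [0.4819 0.0416 0.187 ] phi 0.01 F [-0.1 -0.3 -1.2] op 53.2
dp [1.  0.1 0.1]
```

View pics/s32.png

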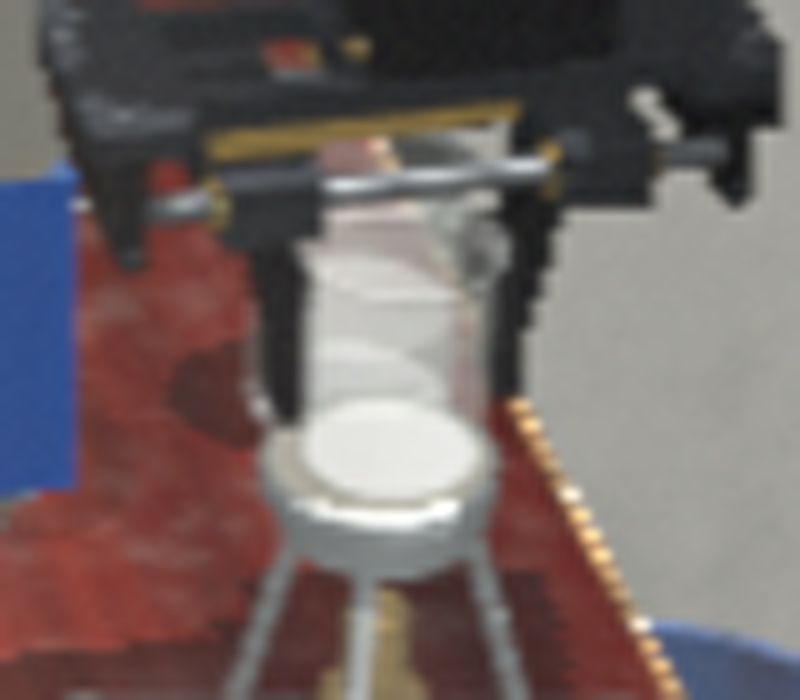

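```bash
python3 -m inch '{"dp":[[0.5,0,0],[0.5,0,0],[0,0,0],[0,0,0]],"yaw":[0,0,0,0]}' 40|tail -2
python3 d.py .482 .0415 .186
python3 -m inch '{"dp":[[0.5,0,0],[0,0,0],[0,0,0]],"yaw":[0,0,0]}' 40|tail -2; python3 d.py
```

```text
force: [-0.2, -0.3, -1.1]
opening: 0.615
t 45.35 p [0.4819 0.0416 0.186 ] phi 0.01 F [-0.2 -0.3 -1.1] op 53.5
dp [0.  0.1 0.1]
force: [-0.6, -0.4, -0.4]
opening: 0.613
t 45.6 p [0.482  0.0416 0.1856] phi 0.0 F [-0.6 -0.4 -0.4] op 53.3
```

```bash
python3 -m inch '{"dp":[[0.3,0,0],[0,0,0],[0,0,0]],"yaw":[0,0,0]}' 40|tail -2; python3 d.py
python3 -m inch '{"dp":[[0,0,0],[0,0,0],[0,0,0],[0,0,0],[0,0,0],[0,0,0]],"yaw":[0,0,0,0,0,0]}' 80|tail -2
python3 - <<'E'
from ov import *
s=bot.capture("scene")
crop(s,"s33.png",300,100,380,170,10)
E
```

```text
force: [-0.2, 0.5, 2.1]
opening: 0.613
t 45.85 p [0.482  0.0416 0.1855] phi 0.01 F [-0.2  0.5  2.1] op 53.3
force: [-0.3, -0.8, 1.1]
opening: 0.9
```

View pics/s33.png

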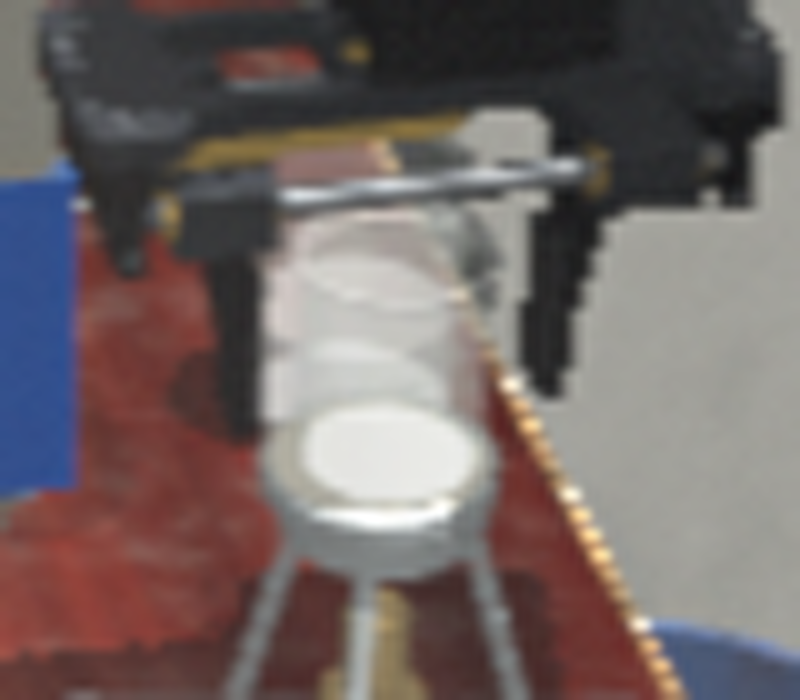

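Released cleanly and the beaker stands on the plate. I retreat upward, then to the left.

```bash
python3 -m inch '{"dp":[[-3,0,0],[-10,0,0],[-18,0,0],[-25,0,0],[-25,0,0],[-25,0,0],[-15,0,0],[-5,0,0],[0,0,-15],[0,0,-30],[0,0,-35],[0,0,-35],[0,0,-35],[0,0,-35],[0,0,-30],[0,0,-20],[0,0,-10],[0,0,0],[0,0,0],[0,0,0]],"yaw":[0,0,0,0,0,0,0,0,0,0,0,0,0,0,0,0,0,0,0,0]}' 80|tail -2
python3 d.py
python3 - <<'E'
from ov import *
G=(0,255,0);Y=(0,255,255);B=(255,0,0);M=(255,0,255)
s=bot.capture("scene"); m=(.482,.0388); a=(.482,.0418); d=(.6645,.058)
I=[(*m,.154,.034,G),(*m,.146,.03,Y),(*a,.154,.026,B),(*a,.224,.028,B),(*d,.07,.012,M),(*d,0,.018,M),(.6587,.1375,.105,.031*.85,G),(.6705,-.021,.092,.029*.85,G)]
ov(s,I,"s34.png",240,80,400,220,4.2)
crop(s,"s34r.png",240,80,400,220,4.2)
t=bot.capture("top")
ov(t,I,"t34.png",290,110,420,270,3.7); crop(t,"t34r.png",290,110,490,270,4)
E
```

```text
force: [0.2, 0.3, -0.4]
opening: 0.92
t 48.0667 p [0.4817 0.2853 0.3108] phi -0.05 F [ 0.2  0.3 -0.4] op 80.0
```

View pics/s34.png

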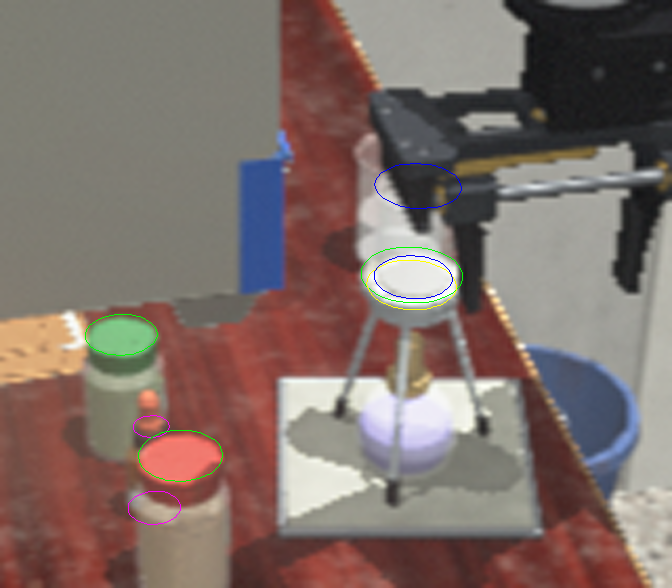

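View pics/s34r.png

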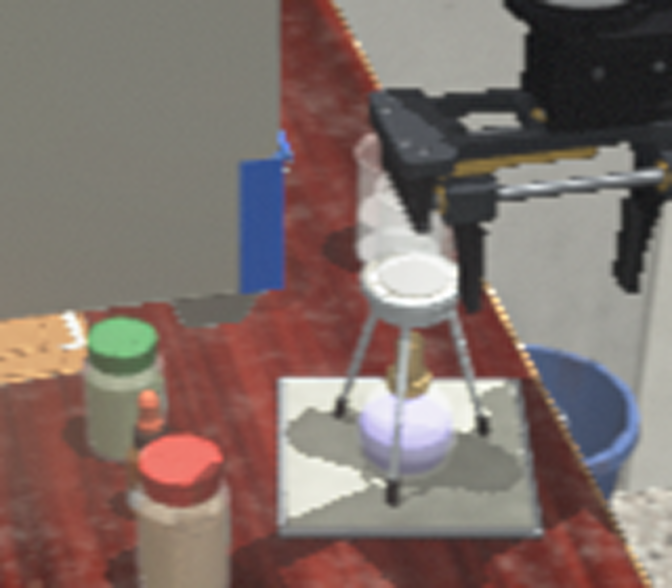

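View pics/t34.png

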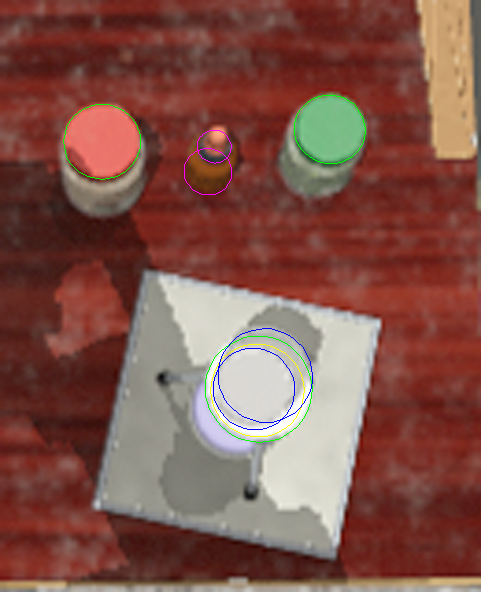

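View pics/t34r.png

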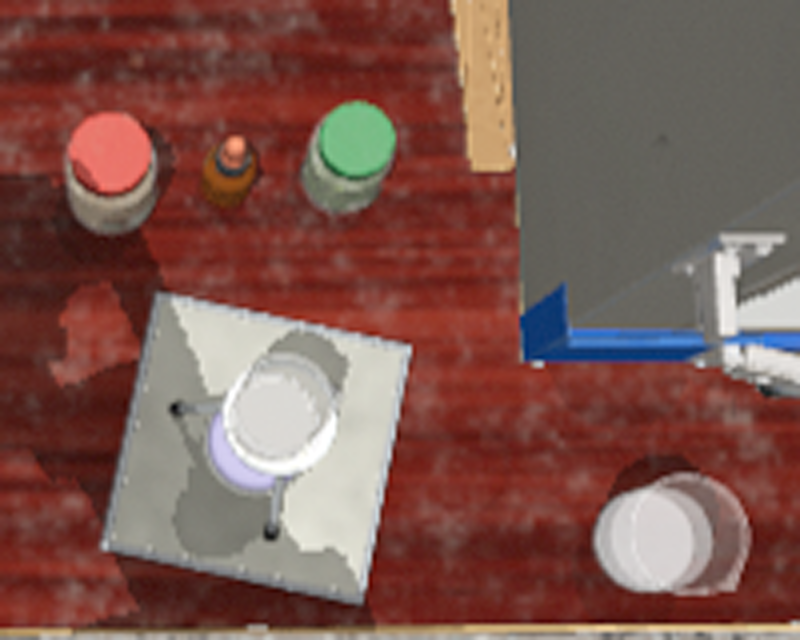

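```bash
python3 -c "
from rig import bot
print(bot.hand_in())"
```

```text
the job is handed in; nothing more can be done
None
```

The heating setup is built and handed in at about 48 s of the 120 s. The hand-in gave no verdict.

**What I did:** I moved the dropper bottle from the mat to between the two jars. Then I stood the lamp in the middle of the mat, set the tripod over it, and placed the plate on the ring and the small beaker on the plate.

**Last checks, from the images of both cameras:**
- **Stack:** the lamp sits about 1 mm from the mat centre. The tripod and plate match their computed positions to about 1 mm, and the plate lies flat with its boss in the ring.
- **Beaker:** it stands upright, with its origin roughly 3 mm from the plate centre (limit 13 mm).
- **Dropper:** it is about 2–3 mm from the midpoint and line of the jars.
- **Bystanders:** neither jar shows any movement. The big beaker still stands, but I judged it by eye only and did not measure it.
- **Robot:** the gripper was withdrawn about 25 cm to the left and touches nothing.

**Readings that disagreed slightly:**
- The scene camera placed points on tall objects a few mm away from the top camera, up to about 8 mm at the beaker rim. I used mainly the top view and the known heights.
- The gripper opening read about 2 mm under the nominal size on the dropper and plate, and 1.5 mm over on the beaker. All three grips held.
- In the final scene picture the gripper partly hides the beaker's rim, so I judged it upright from the top view and the view at release.

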